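Fit filter tubes and monitor to the countertop water filter

TASK

Refit the water filter: first swing its lever valve square across the head to shut it. With it shut, for every filter tube in the wooden stand pull a dust plug from a port, put the plug in the terracotta bowl and push the tube into that port past its seal until it bottoms (leave the plugs in the ports you do not need), and press the monitor module down flush into its recess. Last, swing the lever fully back in line with the head, and leave the other things on the worktop where they are.

Things in the scene. Friction and masses are not known exactly. Their poses are not given: they have to be found in the camera images.
- filter_head: The water filter: a low white block 104 (x) by 396 (y) mm, top face 60 mm high, with a clear tank behind it (145 mm high, its front 96 mm behind the row of ports). Origin: on the worktop, under the middle of the port row; x points to the back (tank), y to the lever's end, z up. Fixed. A wall shelf overhangs the back of the worktop (front edge at x = 0.65 m, underside 0.45 m up).
- port1_bottom (a point): Bottom centre of port 1's upright 25 mm bore, 20 mm above the worktop (port 1 nearest the lever, pitch 60 mm along the head's y). Bore 40 mm deep, on top a grey bell-mouthed collar (6 mm high, 42 mm wide, tapering inside from 33 to 26 mm). A sprung seal 18 mm above this point stops a resting tube; 5 to 8 N (up to 20 if it leans) push it through, then a few N of drag to the bottom; it stays where left.
- port2_bottom (a point): Bottom centre of port 2's upright 25 mm bore, 20 mm above the worktop (port 1 nearest the lever, pitch 60 mm along the head's y). Bore 40 mm deep, on top a grey bell-mouthed collar (6 mm high, 42 mm wide, tapering inside from 33 to 26 mm). A sprung seal 18 mm above this point stops a resting tube; 5 to 8 N (up to 20 if it leans) push it through, then a few N of drag to the bottom; it stays where left.
- port3_bottom (a point): Bottom centre of port 3's upright 25 mm bore, 20 mm above the worktop (port 1 nearest the lever, pitch 60 mm along the head's y). Bore 40 mm deep, on top a grey bell-mouthed collar (6 mm high, 42 mm wide, tapering inside from 33 to 26 mm). A sprung seal 18 mm above this point stops a resting tube; 5 to 8 N (up to 20 if it leans) push it through, then a few N of drag to the bottom; it stays where left.
- port4_bottom (a point): Bottom centre of port 4's upright 25 mm bore, 20 mm above the worktop (port 1 nearest the lever, pitch 60 mm along the head's y). Bore 40 mm deep, on top a grey bell-mouthed collar (6 mm high, 42 mm wide, tapering inside from 33 to 26 mm). A sprung seal 18 mm above this point stops a resting tube; 5 to 8 N (up to 20 if it leans) push it through, then a few N of drag to the bottom; it stays where left.
- recess_floor (a point): Centre of the floor of the rectangular recess at the head's end away from the lever, 38 mm above the worktop; 52 mm along the head's x, 36 mm along its y, 26 mm deep to the top of its raised bezel, whose inner side is bevelled (58 by 42 mm at the top). Two sprung catches on its short sides hold the monitor 11 to 13 mm proud until it is pressed with 6 to 10 N; it fits either way round.
- valve_lever (a joint): Angle of the lever valve (rad): 0 = square across the head, pointing to its front (shut); 1.57 = in line with the head, pointing outward along the head's +y (open). Both are end stops. It turns about a vertical axis with light friction (about 1 N at the tip) and stays where it is left.
- lever_tip (a point): Near the tip of the lever, 75 mm from its axis and 86 mm above the worktop. The lever is a bar 16 mm wide in a black sleeve, from 80 to 91 mm high; its last 12 mm (out to 86 mm from the axis) stand up to 101 mm as a tab. The axis stands over the point 152 mm along the head's +y from its origin. It can be pushed from either side or pinched from above.
- tube_a: A white filter tube, 22 mm in diameter and 105 mm long, 50 g, its lower edge bevelled, a grey cap ring at the top and a grey depth ring 44 to 47 mm above its foot that just meets the collar when it is home. Origin: centre of its foot, z along it to the top. Stands upright in a well of the stand, 73 mm of it showing. May be absent.
- tube_b: A white filter tube, 22 mm in diameter and 105 mm long, 50 g, its lower edge bevelled, a grey cap ring at the top and a grey depth ring 44 to 47 mm above its foot that just meets the collar when it is home. Origin: centre of its foot, z along it to the top. Stands upright in a well of the stand, 73 mm of it showing. May be absent.
- tube_c: A white filter tube, 22 mm in diameter and 105 mm long, 50 g, its lower edge bevelled, a grey cap ring at the top and a grey depth ring 44 to 47 mm above its foot that just meets the collar when it is home. Origin: centre of its foot, z along it to the top. Stands upright in a well of the stand, 73 mm of it showing. May be absent.
- plug1: Black dust plug, standing loose in port 1 at the start: stem 18 mm in diameter and 47 mm long down to the bore's bottom, flange 36 mm by 3 mm just above the collar, on it a ribbed round grip 21 mm in diameter and 20 mm high (50 to 70 mm above the foot). 25 g. Origin: centre of the stem's foot, z up through the grip. Lifts straight out.
- plug2: Black dust plug, standing loose in port 2 at the start: stem 18 mm in diameter and 47 mm long down to the bore's bottom, flange 36 mm by 3 mm just above the collar, on it a ribbed round grip 21 mm in diameter and 20 mm high (50 to 70 mm above the foot). 25 g. Origin: centre of the stem's foot, z up through the grip. Lifts straight out.
- plug3: Black dust plug, standing loose in port 3 at the start: stem 18 mm in diameter and 47 mm long down to the bore's bottom, flange 36 mm by 3 mm just above the collar, on it a ribbed round grip 21 mm in diameter and 20 mm high (50 to 70 mm above the foot). 25 g. Origin: centre of the stem's foot, z up through the grip. Lifts straight out.
- plug4: Black dust plug, standing loose in port 4 at the start: stem 18 mm in diameter and 47 mm long down to the bore's bottom, flange 36 mm by 3 mm just above the collar, on it a ribbed round grip 21 mm in diameter and 20 mm high (50 to 70 mm above the foot). 25 g. Origin: centre of the stem's foot, z up through the grip. Lifts straight out.
- monitor: The filter-life monitor module, a grey block 50 (its x) by 34 (its y) by 26 mm high with a small black display on top, 60 g. Origin: centre of its underside. Lies flat on the worktop, display up.
- stand: The wooden stand for the tubes, 190 (its x) by 70 (its y) by 56 mm high, about 0.9 kg, loose. Three wells along its x at -60, 0 and +60 mm, 25 mm in diameter and 32 mm deep (bottoms 24 mm above the worktop). Origin: centre of its underside.
- bowl: The terracotta bowl for the plugs that are taken out, 193 mm across the rim and 64 mm high, inner floor about 10 mm up, loose. Origin: centre of its underside.
- jar_tiny: Small glass jar with pebbles, 72 x 63 x 85 mm high; a bystander. Origin: centre of its underside.
- twine: Ball of wound grey twine, 69 mm across and 57 mm high; a bystander. Origin: centre of its underside.

How it is judged:
By the outcome, as a careful person would: the job done as asked, in the order asked, and still so for the second after the job is handed in, with the robot touching nothing.
Of tube_a, tube_b, tube_c only 2 to 3 are there at a start; the rules pass over those that are not, and their reading is None.
At some moment in a run one of monitor, stand, bowl may be knocked a few centimetres aside while the robot is not near it.
It also fails if it takes over 210 s, if anything falls off the work surface, if the arm or the gripper's body presses on something with over 40 N, if the wrist force passes 120 N, or if a joint passes its speed limit or range.

ROBOT

A 6-joint arm with a two-finger parallel gripper is mounted at the origin on a cart in front of the work surface, level with it; the furniture and walls round the work are solid. World frame = base frame: x ahead of the robot, y to its left, z up, the work surface at z = 0. Lengths are in m, angles in rad, forces in N, time in s.
With the tool pointing down it reaches from about 0.35 to 0.975 m from the base axis. Payload 4.9 kg.
Tool frame: the origin (TCP) lies midway between the tips of the shut fingers; the grasp point (between the pads) lies 19 mm behind it; y points along the fingers, z is the direction in which the jaws open and shut, and the axes are right-handed (so a half turn about y gives the same grasp; the last joint's range is limited). The gripper opens to 85 mm and grips with 20 to 120 N. Pads are 22 mm wide; open, the fingers measure 114 mm over their backs; the gripper's body (76 mm by 85 mm) begins 54 mm behind the grasp point. The pads swing forward as they close: fully open they stand 13 mm farther back than shut.
Start: joints at [-1.241, 0.053, 1.613, -0, 1.476, -0.119], TCP at [0.271, -0.563, 0.231] pointing down, gripper open.
Joint ranges: [-3.01, 3.01], [-1.01, 2.22], [0.06, 2.58], [-1.02, 4.17], [0.09, 2.62], [-3.14, 3.14]. Speed limits (rad/s): [2.57, 2.57, 3.14, 3.14, 3.14, 3.14].

INTERFACE

Orientations are given as a unit quaternion [w, x, y, z].
In Python, from plant import * gives the robot as it stands.
- The arm moves only by the shell command python3 -m crank 'ROWS'. ROWS is JSON, a list that holds one entry, the list of rows, each a list of 5 numbers: the gripper command: -1 is shut, 1 is fully open, values between are in proportion, then the shift along the tool's x, y, z in cm, then the turn about the tool's y in degrees. In form: [[[jaw, dx, dy, dz, twist], ...]]. A call has 1 to 8 rows; each row shifts and turns the commanded pose from where the row before left it, along the tool's axes as they then stand; what a row does not reach is not made up. A row lasts 1/8 s, in which the tool goes at most 62.5 mm and 10.7 degrees, less where a joint would pass 70% of its speed; a pose out of reach is approached as far as the arm can. A call with a gripper value outside its range is refused whole. The fingers move at their own pace and stop on an object; the grip force is fixed at half the most. Time passes only in rows, so rows that do not move let the fingers close. It gives the time, the measured TCP pose, the force and the opening at its end, in the units of the state.
- state(): the state, without advancing time (a new reading comes with each control period).
- grab_frame(name): name is "scene" or "top" or "wrist"; returns a dict with "frame" (384x512x3 uint8, red, green, blue), "fx", "fy", "cx", "cy" (pixels), "D" ([k1, k2, p1, p2, k3] as OpenCV has them; the pictures are not rectified), "pose" (4x4, takes a point from camera to world coordinates). Camera axes: x right, y up, looking along -z (the intrinsics and any distortion apply to the point x, -y, -z); pixel columns grow to the right and rows downward; lengths in m; the calibration is good to about 2 mm. A picture is of the moment at which its call begins. There is no depth.
- job_done(): hands the job in, once; it reports no verdict.
The state is a dict: "time": time; "joint_pos": joint angles; "joint_vel": joint speeds; "joint_efforts": joint torques, N m; "tool_pos": TCP position; "tool_rot": TCP orientation; "contact_force": force on the tool from outside, world axes, zero at the start; "ft_torque": the same for the moment, N m; "gripper_width": opening from 0.0 (shut) to 1.0 (fully open).
Only numpy, scipy, OpenCV 4.12 (cv2) and the standard library are available. Lean on these libraries where they do the work, as an engineer would, in place of code of your own. Each camera call takes 0.05 s, during which the arm holds its last target.

## Working session

There is one attempt and no reset: what is moved stays moved. The work goes in short steps, Python scripts to look and compute and a shell command to move; the robot and the scene stay as the last step left them, time stands still between calls to the robot, and variables do not carry over. Pictures are saved under pics/ and viewed, and the job is handed in when it is done.

```bash
ls -la; mkdir -p pics; cat > h.py <<'E'
from plant import *
import numpy as np, cv2
def save(name,fn):
    f=grab_frame(name); cv2.imwrite('pics/'+fn,f['frame'][:,:,::-1]); np.savez('pics/'+fn+'.npz',**{k:np.array(v) for k,v in f.items()}); return f
def K(f): return np.array([[f['fx'],0,f['cx']],[0,f['fy'],f['cy']],[0,0,1.]])
def load(fn):
    d=np.load('pics/'+fn+'.npz'); return {k:d[k] for k in d}
def ray(f,u,v):
    p=cv2.undistortPoints(np.array([[[u,v]]],float),K(f),np.array(f['D'],float))[0,0]
    T=np.array(f['pose']); d=T[:3,:3]@np.array([p[0],-p[1],-1.]); return T[:3,3],d
def atz(f,u,v,z):
    o,d=ray(f,u,v); return o+d*(z-o[2])/d[2]
def proj(f,P):
    T=np.array(f['pose']); c=T[:3,:3].T@(np.atleast_2d(P).astype(float)-T[:3,3]).T
    q=np.stack([c[0],-c[1],-c[2]],1)
    return cv2.projectPoints(q,np.zeros(3),np.zeros(3),K(f),np.array(f['D'],float))[0][:,0]
E
python3 - <<'E'
from h import *
for n in ['scene','top','wrist']:
    f=save(n,n+'0.png'); print(n,f['fx'],f['cx'],f['cy'],f['D'],np.round(f['pose'],3).tolist())
print(state())
E
```

```text
total 12
drwxr-xr-x  3 agent agent 4096 Dec  7 05:03 .
drwxr-xr-x 23 root  root  4096 Dec  7 05:03 ..
drwxr-xr-x  2 agent agent 4096 Dec  7 05:03 pics
scene 371.6487981830173 258.8986603390964 190.93778507194835 [-0.1219291  0.         0.         0.         0.       ] [[-0.715, 0.463, -0.524, -0.07], [-0.699, -0.475, 0.534, 0.575], [-0.001, 0.748, 0.663, 0.796], [0.0, 0.0, 0.0, 1.0]]
top 431.74839190816044 254.83534446116312 195.82404872380374 [-0.0248581  0.         0.         0.         0.       ] [[0.006, 0.994, -0.107, 0.324], [-1.0, 0.005, -0.01, -0.039], [-0.01, 0.107, 0.994, 1.639], [0.0, 0.0, 0.0, 1.0]]
wrist 305.64563042888386 255.70575301427195 193.47439145620703 [-0.06885009  0.          0.          0.          0.        ] [[0.434, 0.856, 0.282, 0.344], [-0.901, 0.412, 0.135, -0.528], [-0.001, -0.313, 0.95, 0.374], [0.0, 0.0, 0.0, 1.0]]
{'time': 0.15, 'joint_pos': array([-1.24098494e+00,  5.32529972e-02,  1.61401061e+00, -5.07582269e-07,
        1.47599184e+00, -1.19014506e-01]), 'joint_vel': array([-2.19783080e-03, -2.39169185e-03, -4.14836494e-03, -7.53365675e-04,
       -5.21956596e-04, -8.33709719e-05]), 'joint_efforts': array([ 7.31342006e-04, -3.94243705e+01, -3.70721447e+01, -1.24032304e-04,
        4.65968682e-03, -1.28064607e-05]), 'tool_pos': array([ 0.27102216, -0.56262755,  0.23029668]), 'tool_rot': array([ 0.15729329, -0.15741734,  0.68996038, -0.68879117]), 'contact_force': array([ 0.04567032, -0.04553935,  0.39097096]), 'ft_torque': array([0.02615316, 0.00842288, 0.02885076]), 'gripper_width': 1.0018306207963874}
```

View pics/scene0.png

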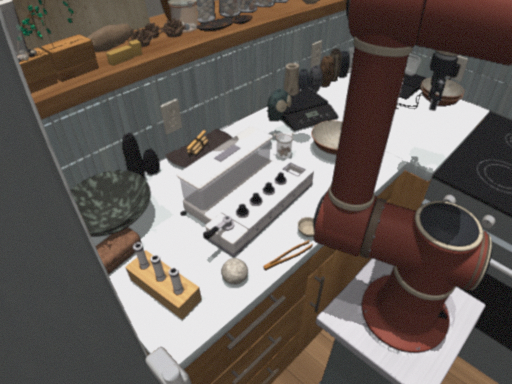

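View pics/top0.png

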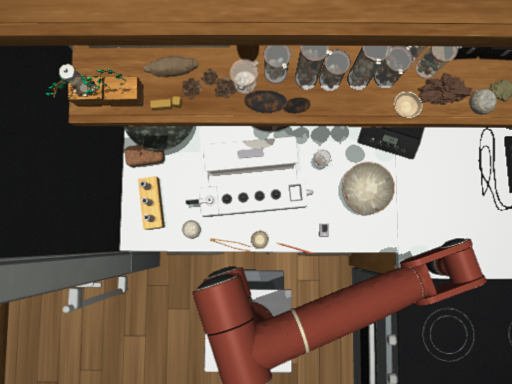

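View pics/wrist0.png

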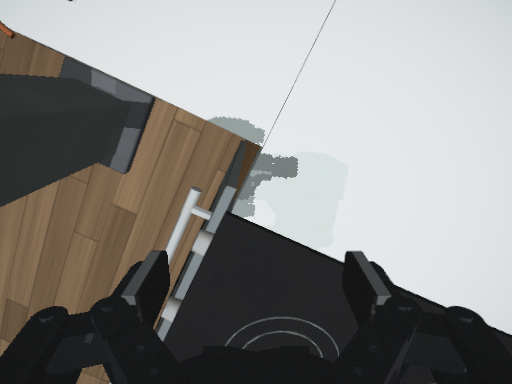

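```bash
python3 - <<'E'
from h import *
f=load('top0.png'); im=f['frame'][:,:,::-1]
cv2.imwrite('pics/top0a.png',cv2.resize(im[120:260,115:265],None,fx=5,fy=5,interpolation=cv2.INTER_CUBIC)[:600])
cv2.imwrite('pics/top0b.png',cv2.resize(im[130:250,250:410],None,fx=5,fy=5,interpolation=cv2.INTER_CUBIC))
f=load('scene0.png'); im=f['frame'][:,:,::-1]
cv2.imwrite('pics/scene0a.png',cv2.resize(im[125:315,110:330],None,fx=3.5,fy=3.15*3.5/3.15,interpolation=cv2.INTER_CUBIC)[:600])
E
```

```text
(no output)
```

View pics/top0a.png

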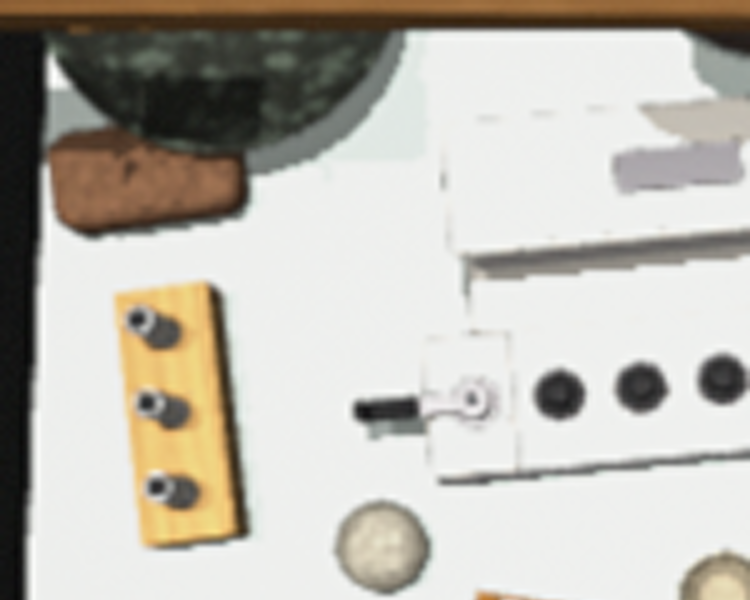

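View pics/top0b.png

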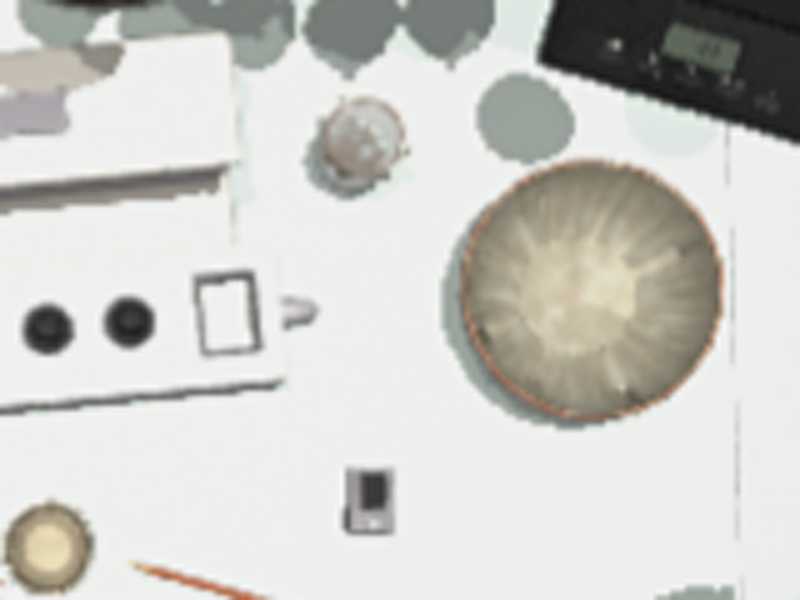

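View pics/scene0a.png

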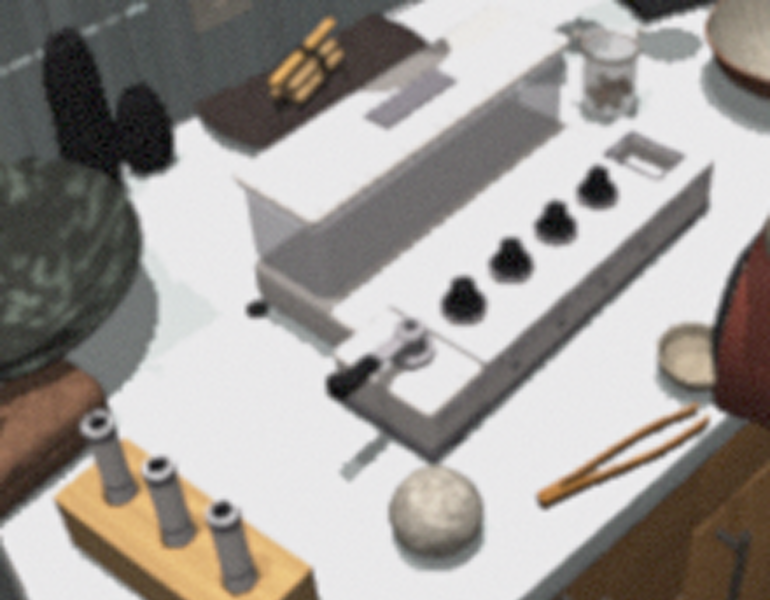

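```bash
cat >> h.py <<'E'
from scipy.spatial.transform import Rotation as R
def tool():
    s=state(); q=s['tool_rot']; M=R.from_quat([q[1],q[2],q[3],q[0]]).as_matrix(); return s['tool_pos'],M,s
E
python3 - <<'E'
from h import *
f=load('top0.png')
g=f['frame'].astype(int).max(2)
print("plugs top@.09,.07")
m=np.zeros_like(g,np.uint8); m[185:210,218:285]=(g[185:210,218:285]<80)
n,l,st,c=cv2.connectedComponentsWithStats(m)
for i in range(1,n):
    if st[i,4]>30: print(c[i],st[i,4],np.round(atz(f,*c[i],.075),4))
fs=load('scene0.png')
# scene: plug tops
for (u,v) in [(465,285),(511,243),(556,207),(598,172)]:
    print('scene plug top',np.round(atz(fs,110+u/3.5,125+v/3.5,.09),4))
print('tubes')
for (u,v) in [(140,320),(150,403),(159,487)]: print(np.round(atz(f,115+u/5,120+v/5,.129),4))
for (u,v) in [(99,425),(159,469),(225,514)]: print(np.round(atz(fs,110+u/3.5,125+v/3.5,.129),4))
print('stand corners top')
for (u,v) in [(116,293),(210,283),(243,537),(145,547)]: print(np.round(atz(f,115+u/5,120+v/5,.056),4))
print('head front edge');
for p in [(115+440/5,120+478/5),(250+283/5,130+380/5)]: print(np.round(atz(f,*p,.06),4))
print('lever axis', np.round(atz(f,115+474/5,120+400/5,.09),4),'tip',np.round(atz(f,115+357/5,120+410/5,.091),4))
print('recess');
for (u,v) in [(196,275),(252,270),(261,349),(205,355)]: print(np.round(atz(f,250+u/5,130+v/5,.064),4))
print('mon')
for (u,v) in [(347,468),(394,468),(394,534),(347,534)]: print(np.round(atz(f,250+u/5,130+v/5,.026),4))
print('bowl',np.round(atz(f,250+592/5,130+290/5,.064),4), 'twine',np.round(atz(f,115+382/5,120+547/5,.03),4),'jar',np.round(atz(f,250+362/5,130+137/5,.08),4))
p,M,s=tool(); print(p,np.round(M,3))
fw=load('wrist0.png'); T=np.array(fw['pose']); print('cam in tool',np.round(M.T@(T[:3,3]-p),4),np.round(M.T@T[:3,:3],3))
E
```

```text
plugs top@.09,.07
[275.53571429 194.03571429] 56 [ 0.4989 -0.0978  0.075 ]
[242.87272727 197.21818182] 55 [0.4866 0.0211 0.075 ]
[259.21052632 195.50877193] 57 [ 0.4932 -0.0383  0.075 ]
[226.48148148 198.61111111] 54 [0.4812 0.0808 0.075 ]
scene plug top [0.4744 0.0832 0.09  ]
scene plug top [0.4831 0.0233 0.09  ]
scene plug top [ 0.4877 -0.0348  0.09  ]
scene plug top [ 0.4936 -0.094   0.09  ]
tubes
[0.5262 0.3735 0.129 ]
[0.4672 0.3644 0.129 ]
[0.4079 0.356  0.129 ]
[0.5222 0.3766 0.129 ]
[0.462  0.3687 0.129 ]
[0.4025 0.3593 0.129 ]
stand corners top
[0.5561 0.4121 0.056 ]
[0.564 0.342 0.056]
[0.3757 0.312  0.056 ]
[0.3678 0.384  0.056 ]
head front edge
[0.4197 0.1673 0.06  ]
[ 0.457  -0.2122  0.06  ]
lever axis [0.4743 0.1399 0.09  ] tip [0.4665 0.2242 0.091 ]
recess
[ 0.5338 -0.1484  0.064 ]
[ 0.5377 -0.1895  0.064 ]
[ 0.4794 -0.1958  0.064 ]
[ 0.4748 -0.1548  0.064 ]
mon
[ 0.3943 -0.2632  0.026 ]
[ 0.3945 -0.2983  0.026 ]
[ 0.3455 -0.2977  0.026 ]
[ 0.3453 -0.2628  0.026 ]
bowl [ 0.5242 -0.4392  0.064 ] twine [0.3698 0.2136 0.03  ] jar [ 0.6343 -0.2691  0.08  ]
[ 0.27102216 -0.56262755  0.23029668] [[-0.901 -0.001  0.434]
 [-0.434  0.002 -0.901]
 [-0.    -1.    -0.002]]
cam in tool [-0.0805 -0.1439  0.    ] [[ 0.    -0.95  -0.313]
 [-0.     0.313 -0.95 ]
 [ 1.     0.001 -0.   ]]
```

```bash
cat >> h.py <<'E'
def yaw_of(M): return np.degrees(np.arctan2(M[1,2],M[0,2]))
def plan(target,yaw=None,n=None,jaw=1,step=.05):
    p,M,s=tool(); a=yaw_of(M)
    if yaw is None: yaw=a
    da=(yaw-a+180)%360-180
    d=np.array(target)-p
    k=n or max(1,int(np.ceil(max(np.linalg.norm(d)/step,abs(da)/9))))
    rows=[]
    for i in range(k):
        t=np.radians(a+da*i/k)
        z=np.array([np.cos(t),np.sin(t),0]); y=np.array([0,0,-1.]); x=np.cross(y,z)
        w=d/k*100
        rows.append([jaw]+[round(float(v),2) for v in (w@x,w@y,w@z)]+[round(-da/k,1)])
    print('at',np.round(p,4),'yaw',round(a,1),'delta',np.round(d,4),'dyaw',round(da,1))
    for i in range(0,k,8): print(str(rows[i:i+8]).replace(' ',''))
E
python3 - <<'E'
from h import *
plan([.47,.10,.27],5.6)
E
```

```text
at [ 0.271  -0.5626  0.2303] yaw -64.3 delta [0.199  0.6626 0.0397] dyaw 69.9
[[1,-3.33,-0.28,-3.65,np.float64(-5.0)],[1,-3.64,-0.28,-3.34,np.float64(-5.0)],[1,-3.92,-0.28,-3.01,np.float64(-5.0)],[1,-4.16,-0.28,-2.66,np.float64(-5.0)],[1,-4.38,-0.28,-2.29,np.float64(-5.0)],[1,-4.56,-0.28,-1.9,np.float64(-5.0)],[1,-4.71,-0.28,-1.5,np.float64(-5.0)],[1,-4.82,-0.28,-1.08,np.float64(-5.0)]]
[[1,-4.9,-0.28,-0.66,np.float64(-5.0)],[1,-4.94,-0.28,-0.23,np.float64(-5.0)],[1,-4.94,-0.28,0.2,np.float64(-5.0)],[1,-4.9,-0.28,0.63,np.float64(-5.0)],[1,-4.83,-0.28,1.06,np.float64(-5.0)],[1,-4.72,-0.28,1.47,np.float64(-5.0)]]
```

```bash
sed -i 's/round(-da\/k,1)/float(round(-da\/k,1))/' h.py
python3 -m crank '[[[1,-3.3,-0.5,-3.6,-5],[1,-3.6,-0.5,-3.3,-5],[1,-3.9,-0.5,-3,-5],[1,-4.2,-0.5,-2.7,-5],[1,-4.4,-0.5,-2.3,-5],[1,-4.6,-0.3,-1.9,-5],[1,-4.7,-0.3,-1.5,-5],[1,-4.8,-0.3,-1.1,-5]]]'
python3 -m crank '[[[0,-4.9,-0.3,-0.7,-5],[-1,-4.9,-0.2,-0.2,-5],[-1,-4.9,0,0.2,-5],[-1,-4.9,0,0.6,-5],[-1,-4.8,0,1.1,-5],[-1,-4.7,0,1.5,-5],[-1,0,0,0,0],[-1,0,0,0,0]]]'
python3 - <<'E'
from h import *
save('wrist','w1.png'); p,M,s=tool(); print(p,yaw_of(M),s['contact_force'],s['gripper_width'],s['joint_pos'])
E
```

```text
time: 1.15
tool_pos: [0.3844, -0.1833, 0.2652]
tool_rot: [-0.384, 0.384, -0.593, 0.594]
contact_force: [0.5, -0.1, 0.4]
gripper_width: 1.0
time: 2.15
tool_pos: [0.469, 0.0981, 0.2699]
tool_rot: [-0.524, 0.525, -0.475, 0.474]
contact_force: [-0.4, 0.3, 0.1]
gripper_width: -0.0
[0.46905926 0.0975568  0.27003849] 5.655366372082231 [0.03849723 0.50393177 0.32420677] -0.0009440675898120329 [ 4.97840871e-02 -3.26957323e-01  1.89213645e+00 -3.79656468e-04
  1.57695431e+00 -4.89230103e-02]
```

View pics/w1.png

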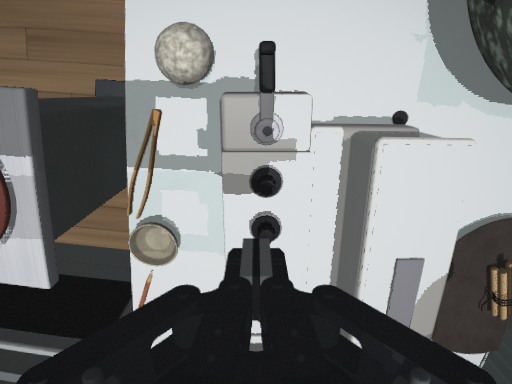

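```bash
python3 - <<'E'
from h import *
f=load('w1.png'); im=f['frame'][:,:,::-1]
cv2.imwrite('pics/w1z.png',cv2.resize(im[30:245,180:340],None,fx=2.75,fy=2.75,interpolation=cv2.INTER_CUBIC))
for nm,u,v,z in [('tab',267,46,.101),('axis',267,130,.095),('p1',265,178,.09),('p1fl',265,181,.07),('p2',265,225,.09),('headL',221,150,.06),('headR',310,152,.06),('twine',184,52,.03)]:
    print(nm,np.round(atz(f,u,v,z),4))
E
```

```text
tab [0.4674 0.222  0.101 ]
axis [0.4763 0.1429 0.095 ]
p1 [0.4801 0.0903 0.09  ]
p1fl [0.4816 0.0813 0.07  ]
p2 [0.4862 0.0343 0.09  ]
headL [0.427  0.1108 0.06  ]
headR [0.5308 0.1188 0.06  ]
twine [0.3731 0.2165 0.03  ]
```

View pics/w1z.png

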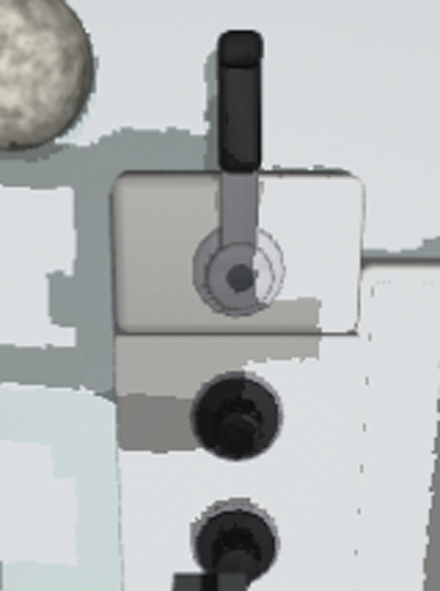

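```bash
cat >> h.py <<'E'
psi=np.radians(5.66); hx=np.array([np.cos(psi),np.sin(psi),0]); hy=np.array([-np.sin(psi),np.cos(psi),0]); C=np.array([.4900,-.0086,0])
def H(x,y,z): return C+x*hx+y*hy+np.array([0,0,z])
E
python3 - <<'E'
from h import *
print(H(.038,.152+.075,.072)); plan(H(.038,.152+.075,.072),5.66,n=5,jaw=-1)
E
```

```text
[0.50542685 0.22104105 0.072     ]
at [0.4691 0.0976 0.27  ] yaw 5.7 delta [ 0.0364  0.1235 -0.198 ] dyaw 0.0
[[-1,-2.39,3.96,0.97,-0.0],[-1,-2.39,3.96,0.97,-0.0],[-1,-2.39,3.96,0.97,-0.0],[-1,-2.39,3.96,0.97,-0.0],[-1,-2.39,3.96,0.97,-0.0]]
```

```bash
python3 -m crank '[[[-1,-4,0,1.6,0],[-1,-4,0,1.6,0],[-1,-4,0,1.6,0],[-1,0,5,0,0],[-1,0,5,0,0],[-1,0,5,0,0],[-1,0,4.8,0,0],[-1,0,0,0,0]]]'
python3 - <<'E'
from h import *
save('wrist','w2.png'); p,M,s=tool(); print(p,yaw_of(M),s['contact_force'])
q=p-H(0,.152,0); print('lever frame x,y',q@hx,q@hy)
E
```

```text
time: 3.2
tool_pos: [0.5017, 0.22, 0.0679]
tool_rot: [-0.521, 0.527, -0.477, 0.473]
contact_force: [1.0, -0.9, 0.6]
gripper_width: 0.003
[0.50418125 0.22091633 0.07122484] 5.598591957446942 [ 0.47701418 -0.03456885  0.21919733]
lever frame x,y 0.03674817182446796 0.07499873772747641
```

View pics/w2.png

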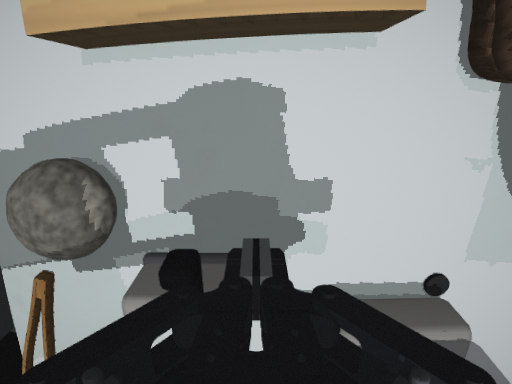

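```bash
python3 -m crank '[[[-1,0,0,-1.5,0],[-1,-0.3,0,-2,0],[-1,0.2,0,-2,0],[-1,0.7,0,-1.9,0],[-1,1.2,0,-1.7,0],[-1,1.6,0,-1.3,0],[-1,1.9,0,-0.8,0],[-1,0,0,0,0]]]'
python3 - <<'E'
from h import *
save('wrist','w3.png'); p,M,s=tool(); print(p,yaw_of(M),s['contact_force'])
q=p-H(0,.152,0); print('lever frame x,y',q@hx,q@hy)
E
```

```text
time: 4.25
tool_pos: [0.3998, 0.1583, 0.0747]
tool_rot: [0.525, -0.523, 0.474, -0.476]
contact_force: [0.0, -0.2, -0.1]
gripper_width: 0.003
[0.39995868 0.15865915 0.07444887] 5.652055404693846 [ 0.61483562 -0.30790489  0.11844889]
lever frame x,y -0.07310639966287182 0.023324035323990785
```

View pics/w3.png

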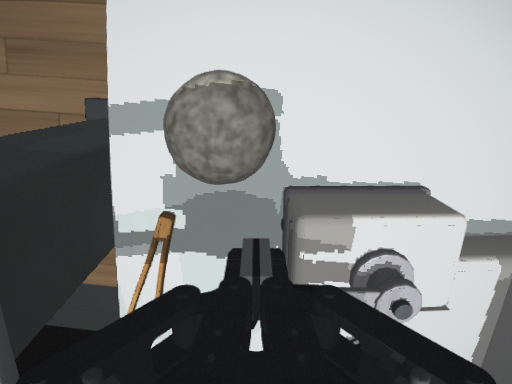

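```bash
python3 -m crank '[[[-1,0.3,0,0,0],[-1,0.2,0,0,0],[-1,0,0,0,0]]]'; python3 -m crank '[[[-1,0.2,0,0,0],[-1,0,0,0,0]]]';python3 -m crank '[[[-1,0.2,0,0,0],[-1,0,0,0,0]]]'
```

```text
time: 4.68
tool_pos: [0.3996, 0.1537, 0.0723]
tool_rot: [-0.524, 0.524, -0.474, 0.474]
contact_force: [-0.8, 0.9, 0.5]
gripper_width: 0.002
time: 4.92
tool_pos: [0.3996, 0.1534, 0.0724]
tool_rot: [0.525, -0.523, 0.476, -0.473]
contact_force: [-0.4, 8.9, 0.2]
gripper_width: -0.003
time: 5.18
tool_pos: [0.3996, 0.1532, 0.0725]
tool_rot: [0.527, -0.522, 0.477, -0.472]
contact_force: [-0.3, 16.4, -0.4]
gripper_width: 0.002
```

```bash
python3 -m crank '[[[-1,-2,0,0,0],[-1,-0.5,-5,0,0],[0,0,-5,0,0],[0.2,0,-2,0,0],[0.2,0,0,0,0]]]'
python3 - <<'E'
from h import *
save('wrist','w4.png'); plan(H(0,.09,.13),5.66,jaw=.2)
E
```

```text
time: 5.8
tool_pos: [0.3985, 0.1746, 0.1942]
tool_rot: [0.525, -0.523, 0.474, -0.475]
contact_force: [0.3, -1.2, 0.2]
gripper_width: 0.598
at [0.3975 0.1744 0.1922] yaw 5.7 delta [ 0.0837 -0.0934 -0.0622] dyaw -0.1
[[0.2,3.38,2.07,2.46,0.0],[0.2,3.37,2.07,2.47,0.0],[0.2,3.37,2.07,2.47,0.0]]
```

View pics/w4.png

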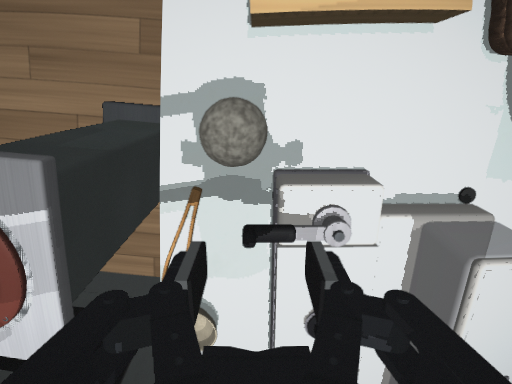

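```bash
python3 -m crank '[[[0.2,4,0,3,0],[0.2,4,0,3,0],[0.2,2.1,1,1.4,0],[0.2,0,2,0,0],[0.2,0,0,0,0]]]'
python3 - <<'E'
from h import *
f=save('wrist','w5.png'); plan(H(0,.09,.074),5.66,jaw=.2)
print(proj(f,[H(0,.09,.09),H(0,.03,.09),H(0,.09,.07)]))
E
```

```text
time: 6.48
tool_pos: [0.4781, 0.0816, 0.158]
tool_rot: [-0.522, 0.526, -0.477, 0.472]
contact_force: [-0.2, 0.0, -0.5]
gripper_width: 0.6
at [0.479  0.0819 0.1597] yaw 5.8 delta [ 0.0022 -0.0009 -0.0857] dyaw -0.1
[[0.2,0.06,4.28,0.1,0.0],[0.2,0.06,4.28,0.1,0.0]]
[[260.19070175 207.97037762]
 [259.7775969  277.3650133 ]
 [260.04332592 199.08323616]]
```

View pics/w5.png

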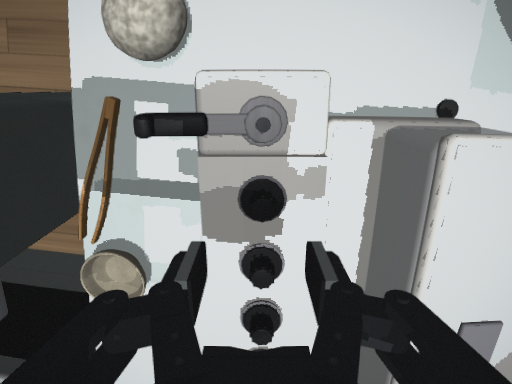

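```bash
python3 -m crank '[[[0.2,0,4,0.3,0],[0.2,0,3,0,0],[0.2,0,1.6,0,0],[0,0,0,0,0],[-1,0,0,0,0],[-1,0,0,0,0],[-1,0,0,0,0],[-1,0,0,0,0]]]';python3 -m crank '[[[-1,0,0,0,0],[-1,0,0,0,0]]]'; python3 -m crank '[[[-1,0,-3,0,0],[-1,0,-3,0,0],[-1,0,-3,0,0],[-1,0,0,0,0]]]'
python3 - <<'E'
from h import *
f=save('wrist','w6.png');p,M,s=tool();print(p,s['contact_force'],s['gripper_width'])
E
```

```text
time: 7.52
tool_pos: [0.4853, 0.0816, 0.0781]
tool_rot: [0.525, -0.524, 0.474, -0.475]
contact_force: [-1.6, 0.1, 6.0]
gripper_width: 0.186
time: 7.78
tool_pos: [0.4853, 0.0816, 0.0781]
tool_rot: [0.525, -0.524, 0.474, -0.475]
contact_force: [-0.0, -0.5, 6.8]
gripper_width: 0.188
time: 8.28
tool_pos: [0.4859, 0.0816, 0.1693]
tool_rot: [0.526, -0.523, 0.473, -0.476]
contact_force: [-0.5, 0.2, 0.8]
gripper_width: 0.188
[0.48464786 0.08153917 0.16713758] [ 0.32474676  0.0786582  -0.36378235] 0.18851613739506448
```

View pics/w6.png

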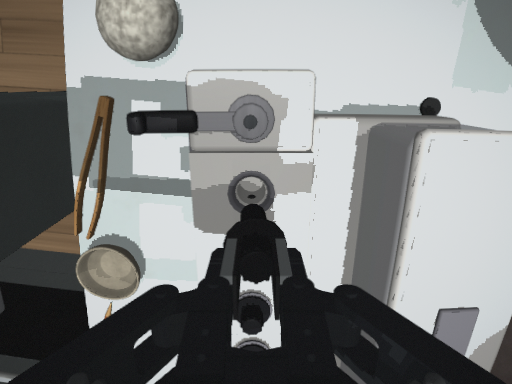

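```bash
python3 - <<'E'
from h import *
f=load('w6.png'); print(atz(f,251,192,.066), H(0,.09,.066))
plan([.524,-.40,.20],5.66,jaw=-1)
E
```

```text
[0.48274595 0.08119129 0.066     ] [0.48112375 0.08096122 0.066     ]
at [0.4846 0.0815 0.1671] yaw 5.7 delta [ 0.0394 -0.4815  0.0329] dyaw -0.0
[[-1,4.83,-0.33,-0.09,0.0],[-1,4.83,-0.33,-0.09,0.0],[-1,4.83,-0.33,-0.09,0.0],[-1,4.83,-0.33,-0.09,0.0],[-1,4.83,-0.33,-0.09,0.0],[-1,4.83,-0.33,-0.09,0.0],[-1,4.83,-0.33,-0.08,0.0],[-1,4.83,-0.33,-0.08,0.0]]
[[-1,4.83,-0.33,-0.08,0.0],[-1,4.83,-0.33,-0.08,0.0]]
```

```bash
sed -i 's/C=np.array(\[.4900,-.0086,0\])/C=np.array([.4912,-.0085,0])/' h.py
python3 -m crank '[[[-1,5,-0.5,0,0],[-1,5,-0.5,0,0],[-1,5,-0.5,0,0],[-1,5,-0.5,0,0],[-1,5,-0.5,0,0],[-1,5,0,0,0],[-1,5,0,0,0],[-1,5,0,0,0]]]'
python3 -m crank '[[[-1,5,0,0,0],[-1,3,0,0,0],[-1,0,0,0,0]]]'
python3 - <<'E'
from h import *
f=save('wrist','w7.png');ft=save('top','t7.png');p,M,s=tool();print(p,s['contact_force'],s['gripper_width'])
print(proj(f,[[.524,-.439,.064]]))
E
```

```text
time: 9.32
tool_pos: [0.5229, -0.3175, 0.1887]
tool_rot: [-0.524, 0.524, -0.476, 0.473]
contact_force: [1.0, -0.1, 0.6]
gripper_width: 0.186
time: 9.7
tool_pos: [0.5307, -0.3973, 0.1884]
tool_rot: [-0.524, 0.524, -0.476, 0.474]
contact_force: [-0.8, 0.1, 0.1]
gripper_width: 0.188
[ 0.53110637 -0.39521135  0.18910455] [ 0.11971167  0.29251101 -0.65240852] 0.1884507197242411
[[244.74908365 226.11100635]]
```

View pics/w7.png

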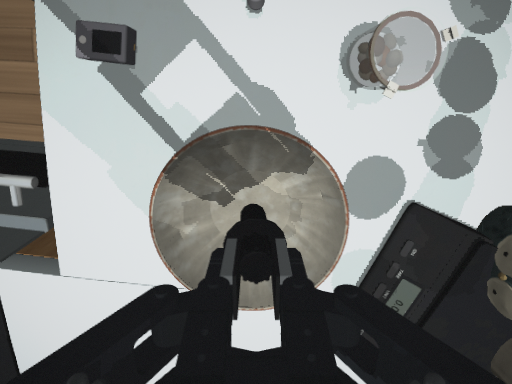

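View pics/t7.png

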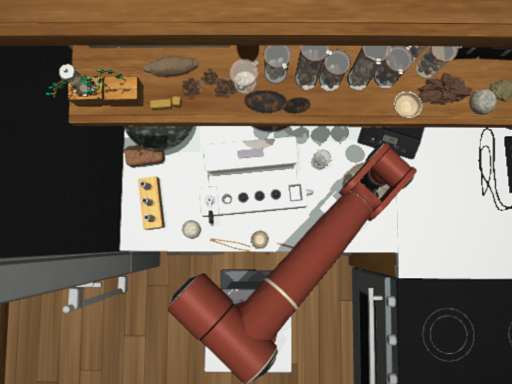

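```bash
python3 -m crank '[[[-1,3,3,-0.5,0],[-1,0,4,0,0],[-1,0,3,0,0],[-1,0,0,0,0],[0,0,0,0,0],[0,0,0,0,0],[0,0,-5,0,0],[0,0,-5,0,0]]]'
python3 - <<'E'
from h import *
f=save('wrist','w8.png');p,M,s=tool();print(p,s['contact_force'],s['gripper_width']); fo=load('w7.png'); print(atz(fo,249,217,.064)); plan(H(0,.03,.13),5.66,jaw=.2)
E
```

```text
time: 10.8
tool_pos: [0.5299, -0.4263, 0.1936]
tool_rot: [-0.524, 0.524, -0.474, 0.475]
contact_force: [1.3, -0.7, 0.5]
gripper_width: 0.503
[ 0.53297168 -0.42925466  0.20391072] [ 2.32841702 -1.41196659  5.71592395] 0.501138367735708
[ 0.52721267 -0.42919781  0.064     ]
at [ 0.533  -0.4293  0.2039] yaw 5.7 delta [-0.0447  0.4506 -0.0739] dyaw -0.1
[[0.2,-4.53,0.74,0.0,0.0],[0.2,-4.53,0.74,0.0,0.0],[0.2,-4.53,0.74,0.0,0.0],[0.2,-4.53,0.74,0.0,0.0],[0.2,-4.53,0.74,0.0,0.0],[0.2,-4.53,0.74,0.0,0.0],[0.2,-4.53,0.74,0.0,0.0],[0.2,-4.53,0.74,0.0,0.0]]
[[0.2,-4.53,0.74,0.0,0.0],[0.2,-4.53,0.74,-0.0,0.0]]
```

View pics/w8.png

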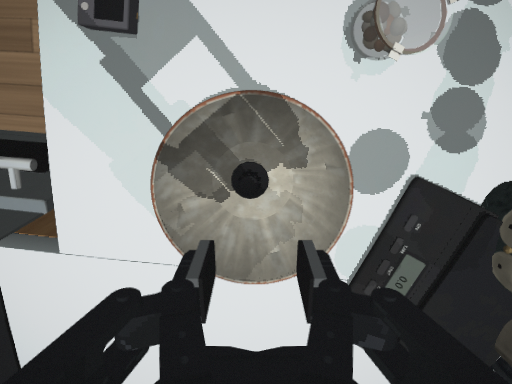

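```bash
python3 -m crank '[[[0.2,-5,0,0,0],[0.2,-5,0,0,0],[0.2,-5,0,0,0],[0.2,-5,0,0,0],[0.2,-5,0,0,0],[0.2,-5,1,0,0],[0.2,-5,1,0,0],[0.2,-5,1,0,0]]]'
python3 -m crank '[[[0.2,-4.5,3,0,0],[0.2,0,0,0,0],[0.2,0,0,0,0]]]'
python3 - <<'E'
from h import *
f=save('wrist','w9.png'); plan(H(0,.03,.076),5.66,jaw=.2)
print(proj(f,[H(0,.03,.09),H(0,.03,.07),H(0,-.03,.09),H(0,.09,.066)]))
E
```

```text
time: 11.85
tool_pos: [0.4905, -0.0269, 0.1629]
tool_rot: [0.525, -0.524, 0.473, -0.476]
contact_force: [0.4, 0.6, -0.8]
gripper_width: 0.603
time: 12.22
tool_pos: [0.4864, 0.0162, 0.1328]
tool_rot: [0.525, -0.524, 0.473, -0.475]
contact_force: [-0.2, -0.4, 0.1]
gripper_width: 0.599
at [0.4867 0.0157 0.133 ] yaw 5.7 delta [ 0.0015  0.0056 -0.057 ] dyaw -0.0
[[0.2,-0.27,2.85,0.1,0.0],[0.2,-0.27,2.85,0.1,0.0]]
[[258.78273787 213.19383869]
 [258.44574164 202.76466668]
 [258.40764714 290.01024173]
 [258.71845661 116.9611264 ]]
```

View pics/w9.png

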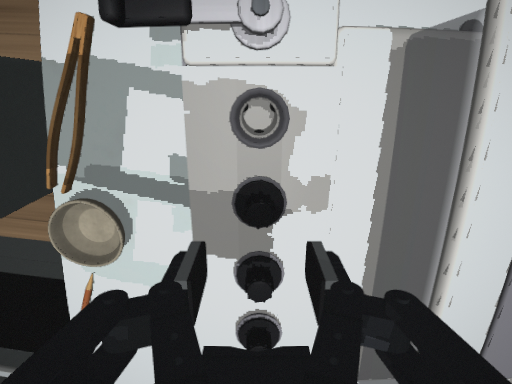

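```bash
python3 -m crank '[[[0.2,-0.5,3,0.2,0],[0.2,0,2.4,0,0],[0,0,0,0,0],[-1,0,0,0,0],[-1,0,0,0,0],[-1,0,0,0,0],[-1,0,0,0,0],[-1,0,-3,0,0]]]'; python3 -m crank '[[[-1,0,-4,0,0],[-1,0,-4,0,0],[-1,5,0,0,0],[-1,5,0,0,0],[-1,5,0,0,0],[-1,5,0,0,0],[-1,5,0,0,0],[-1,5,0,0,0]]]';  python3 -m crank '[[[-1,5,0,0,0],[-1,3,0,0,0],[-1,0,0,0,0]]]'
python3 - <<'E'
from h import *
f=save('wrist','w10.png');p,M,s=tool();print(p,s['contact_force'],s['gripper_width']); plan([.567,-.43,.091],5.66,jaw=-1)
E
```

```text
time: 13.28
tool_pos: [0.4856, 0.0215, 0.1058]
tool_rot: [-0.523, 0.525, -0.475, 0.474]
contact_force: [-0.5, 0.1, -0.5]
gripper_width: 0.184
time: 14.28
tool_pos: [0.5168, -0.2785, 0.1874]
tool_rot: [0.524, -0.524, 0.474, -0.475]
contact_force: [-0.0, 0.4, 0.4]
gripper_width: 0.19
time: 14.65
tool_pos: [0.5245, -0.3583, 0.187]
tool_rot: [-0.524, 0.524, -0.475, 0.475]
contact_force: [0.5, 0.2, -0.4]
gripper_width: 0.185
[ 0.52460662 -0.35694379  0.18698949] [-0.41450125  0.45252694 -0.25796356] 0.18887658623986908
at [ 0.5246 -0.3569  0.187 ] yaw 5.6 delta [ 0.0424 -0.0731 -0.096 ] dyaw 0.0
[[-1,2.56,3.2,1.17,-0.0],[-1,2.56,3.2,1.17,-0.0],[-1,2.56,3.2,1.17,-0.0]]
```

View pics/w10.png

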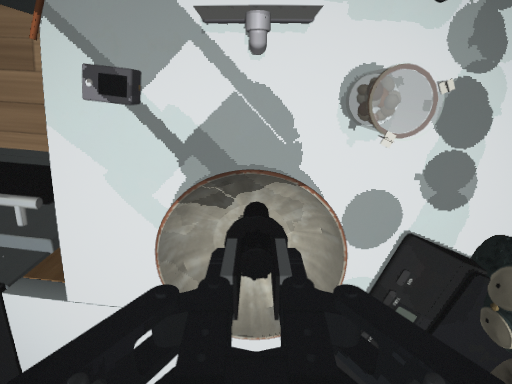

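```bash
python3 -m crank '[[[-1,3,2,0.3,0],[-1,0,4,0,0],[-1,0,3.2,0,0],[-1,0,0,0,0],[0,0,0,0,0],[0,0,0,0,0],[0,0,-5,0,0],[0,0,-5,0,0]]]'
python3 - <<'E'
from h import *
f=save('wrist','w11.png');p,M,s=tool();print(p,s['contact_force'],s['gripper_width']);plan(H(0,-.03,.13),5.66,jaw=.2)
E
```

```text
time: 15.7
tool_pos: [0.5308, -0.3858, 0.1973]
tool_rot: [0.524, -0.524, 0.474, -0.475]
contact_force: [-0.0, -0.5, -0.3]
gripper_width: 0.504
[ 0.53395547 -0.38858375  0.20743328] [ 2.02440046 -1.9617144   5.96715288] 0.4986623099939708
at [ 0.534  -0.3886  0.2074] yaw 5.7 delta [-0.0398  0.3502 -0.0774] dyaw -0.1
[[0.2,-4.41,0.97,-0.06,0.0],[0.2,-4.41,0.97,-0.06,0.0],[0.2,-4.41,0.97,-0.06,0.0],[0.2,-4.41,0.97,-0.06,0.0],[0.2,-4.41,0.97,-0.06,0.0],[0.2,-4.41,0.97,-0.06,0.0],[0.2,-4.41,0.97,-0.06,0.0],[0.2,-4.41,0.97,-0.06,0.0]]
```

View pics/w11.png

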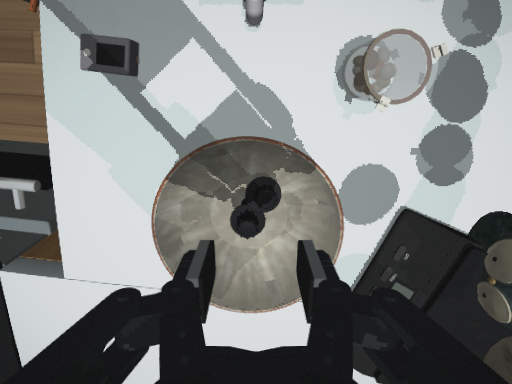

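```bash
python3 -m crank '[[[0.2,-5,0,0,0],[0.2,-5,0,0,0],[0.2,-5,0,0,0],[0.2,-5,0,0,0],[0.2,-5,1,0,0],[0.2,-5,2,0,0],[0.2,-5,4,0,0],[0.2,0,0,0,0]]]'
python3 - <<'E'
from h import *
f=save('wrist','w12.png'); plan(H(0,-.03,.079),5.66,jaw=.2)
print(proj(f,[H(0,-.03,.09),H(0,-.03,.07),H(0,-.09,.09),H(0,.03,.066)]))
E
```

```text
time: 16.75
tool_pos: [0.4936, -0.0358, 0.1237]
tool_rot: [-0.525, 0.526, -0.475, 0.472]
contact_force: [0.7, 0.4, -0.5]
gripper_width: 0.604
at [ 0.4954 -0.0376  0.1258] yaw 5.9 delta [-0.0012 -0.0007 -0.0468] dyaw -0.2
[[0.2,0.06,4.68,-0.13,0.2]]
[[256.19609922 229.63558707]
 [256.2858685  217.53812398]
 [255.7179362  307.04557134]
 [256.82225903 129.99470974]]
```

View pics/w12.png

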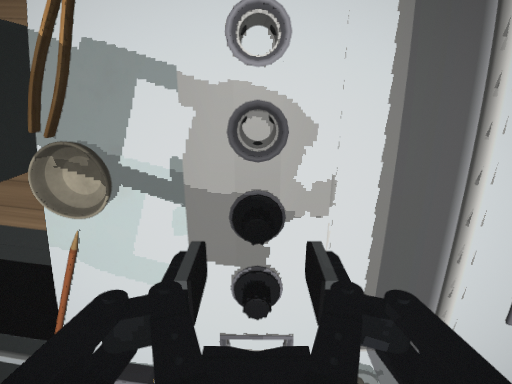

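```bash
python3 -m crank '[[[0.2,0,3,0,0],[0.2,0,1.7,0,0],[0,0,0,0,0],[-1,0,0,0,0],[-1,0,0,0,0],[-1,0,0,0,0],[-1,0,0,0,0],[-1,0,-3,0,0]]]'; python3 -m crank '[[[-1,0,-4,0,0],[-1,0,-4,0,0],[-1,5,0,0,0],[-1,5,0,0,0],[-1,5,0,0,0],[-1,5,0,0,0],[-1,5,0,0,0],[-1,5,0,0,0]]]';  python3 -m crank '[[[-1,5,-2,0,0],[-1,4,0,0,0],[-1,0,0,0,0]]]'
python3 - <<'E'
from h import *
f=save('wrist','w13.png');p,M,s=tool();print(p,s['contact_force'],s['gripper_width']); f0=load('w11.png')
print(atz(f0,262,192,.07),atz(f0,247,220,.07),atz(f0,248,222,.064))
E
```

```text
time: 17.8
tool_pos: [0.4944, -0.0387, 0.1072]
tool_rot: [-0.523, 0.525, -0.476, 0.473]
contact_force: [1.0, 0.6, -0.2]
gripper_width: 0.185
time: 18.8
tool_pos: [0.5258, -0.339, 0.1887]
tool_rot: [0.524, -0.524, 0.475, -0.474]
contact_force: [0.1, 0.2, -0.2]
gripper_width: 0.186
time: 19.18
tool_pos: [0.5344, -0.4294, 0.2085]
tool_rot: [-0.524, 0.524, -0.475, 0.475]
contact_force: [0.7, -0.3, -1.3]
gripper_width: 0.18
[ 0.53445025 -0.42762174  0.20822966] [ 0.26638727  0.40651449 -0.53213323] 0.1793930146022396
[ 0.53765601 -0.39300998  0.07      ] [ 0.52628199 -0.42264017  0.07      ] [ 0.52753001 -0.42725581  0.064     ]
```

View pics/w13.png

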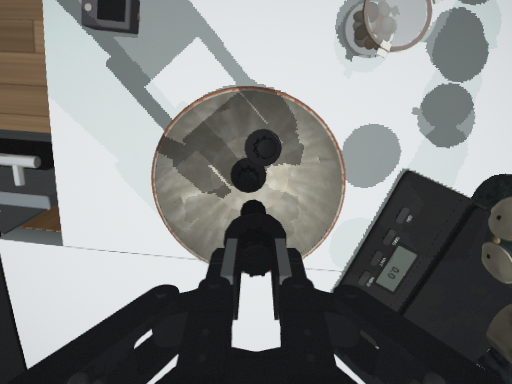

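```bash
python3 -m crank '[[[-1,4.4,2,-0.4,0],[-1,0,4,0,0],[-1,0,4,0,0],[-1,0,1.2,0,0],[-1,0,0,0,0],[0,0,0,0,0],[0,0,0,0,0],[0,0,-5,0,0]]]'
python3 -m crank '[[[0,0,-5,0,0],[0,0,-2,0,0]]]'
python3 - <<'E'
from h import *
f=save('wrist','w14.png');p,M,s=tool();print(p,s['contact_force'],s['gripper_width'],s['joint_pos'])
E
```

```text
time: 20.23
tool_pos: [0.5333, -0.4691, 0.1433]
tool_rot: [0.525, -0.524, 0.478, -0.471]
contact_force: [0.6, -1.4, 0.4]
gripper_width: 0.499
time: 20.48
tool_pos: [0.5368, -0.4728, 0.2236]
tool_rot: [-0.524, 0.525, -0.471, 0.478]
contact_force: [0.5, -0.3, 0.1]
gripper_width: 0.5
[ 0.53709606 -0.47314989  0.22499301] [-0.18403363 -0.29674021  2.93417214] 0.5032013700002905 [-8.26049245e-01  2.58812975e-01  1.39462688e+00  3.80353515e-05
  1.47786402e+00 -9.25773971e-01]
```

View pics/w14.png

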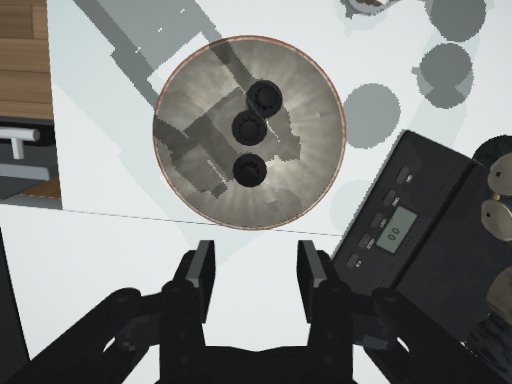

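```bash
python3 - <<'E'
from h import *
plan([.37,-.28,.18],0,jaw=1)
E
```

```text
at [ 0.5371 -0.4731  0.225 ] yaw 5.7 delta [-0.1671  0.1931 -0.045 ] dyaw -5.7
[[1,-3.48,0.75,-2.45,1.0],[1,-3.44,0.75,-2.51,1.0],[1,-3.4,0.75,-2.56,1.0],[1,-3.35,0.75,-2.62,1.0],[1,-3.31,0.75,-2.68,1.0],[1,-3.27,0.75,-2.73,1.0]]
```

```bash
python3 -m crank '[[[1,-3.5,0,-2.5,1],[1,-3.4,0.5,-2.5,1],[1,-3.4,1,-2.6,1],[1,-3.4,1,-2.6,1],[1,-3.3,1,-2.7,1],[1,-3.3,1,-2.7,0.7],[1,0,0,0,0],[1,0,0,0,0]]]'
python3 - <<'E'
from h import *
f=save('wrist','w15.png');p,M,s=tool();print(p,yaw_of(M),s['contact_force'],s['gripper_width'],s['joint_pos'])
E
```

```text
time: 21.52
tool_pos: [0.3684, -0.2776, 0.1721]
tool_rot: [-0.5, 0.5, -0.5, 0.5]
contact_force: [-0.2, -1.0, 0.4]
gripper_width: 1.002
[ 0.36875597 -0.27805434  0.17265638] 0.008639019264772618 [-0.15549096 -0.11404882  1.12597715] 1.000278506814653 [-8.07443719e-01 -3.13154217e-01  2.04371313e+00  7.89752148e-06
  1.41000482e+00 -8.07595494e-01]
```

View pics/w15.png

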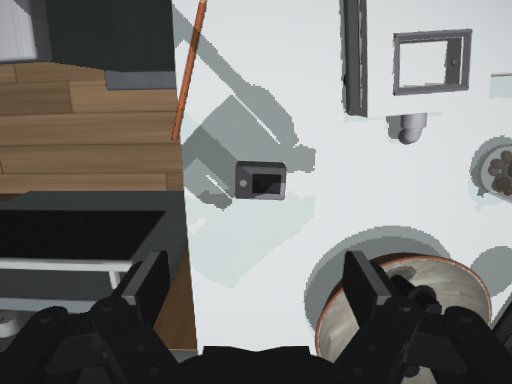

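```bash
python3 - <<'E'
from h import *
f=load('w15.png'); im=f['frame'][:,:,::-1]
cv2.imwrite('pics/w15z.png',cv2.resize(im[140:220,210:310],None,fx=7,fy=7,interpolation=cv2.INTER_CUBIC))
E
```

```text
(no output)
```

View pics/w15z.png

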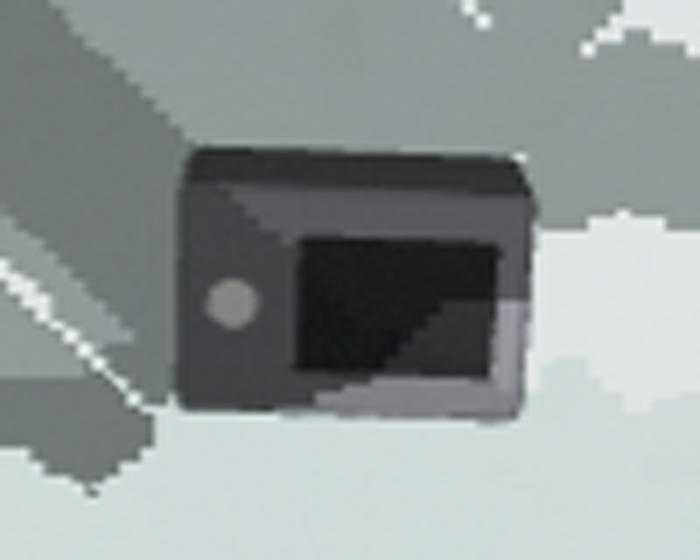

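```bash
python3 - <<'E'
from h import *
f=load('w15.png')
c=np.array([atz(f,210+u/7,140+v/7,.026) for u,v in [(183,183),(532,195),(522,420),(178,410)]])
print(np.round(c,4),c.mean(0)); 
d=(c[1]+c[2]-c[0]-c[3])/2; print('len',np.linalg.norm(d),'yaw',np.degrees(np.arctan2(d[1],d[0])), 'w',np.linalg.norm((c[0]+c[1]-c[2]-c[3])/2))
r=np.array([atz(f,u,v,.064) for u,v in [(394,34),(471,30),(467,90),(393,96)]]); print(np.round(r,4),r.mean(0),H(0,-.164,.064))
plan([c.mean(0)[0],c.mean(0)[1],.012],-2.5)
E
```

```text
[[ 0.3496 -0.2651  0.026 ]
 [ 0.3981 -0.2668  0.026 ]
 [ 0.3977 -0.3     0.026 ]
 [ 0.3482 -0.2985  0.026 ]] [ 0.37340136 -0.28260632  0.026     ]
len 0.04902245337078649 yaw -1.894783170000944 w 0.03329821283182438
[[ 0.4743 -0.1522  0.064 ]
 [ 0.5363 -0.1465  0.064 ]
 [ 0.5407 -0.1918  0.064 ]
 [ 0.4787 -0.1982  0.064 ]] [ 0.50749146 -0.17217956  0.064     ] [ 0.50737451 -0.17170045  0.064     ]
at [ 0.3688 -0.2781  0.1727] yaw 0.0 delta [ 0.0046 -0.0046 -0.1607] dyaw -2.5
[[1,0.11,4.02,0.12,0.6],[1,0.11,4.02,0.12,0.6],[1,0.11,4.02,0.12,0.6],[1,0.11,4.02,0.12,0.6]]
```

```bash
python3 -m crank '[[[1,0.5,5,0.5,1.9],[1,0,5,0,0],[1,0,4,0,0],[1,0,2,0,0],[1,0,0,0,0],[-1,0,0,0,0],[-1,0,0,0,0],[-1,0,0,0,0]]]'
python3 -m crank '[[[-1,0,0,0,0],[-1,0,-4,0,0],[-1,0,-5,0,0],[-1,0,-5,0,0],[-1,0,0,0,0]]]'
python3 - <<'E'
from h import *
f=save('wrist','w16.png');p,M,s=tool();print(p,yaw_of(M),s['contact_force'],s['gripper_width'])
plan(H(0,-.164,.15),5.66,jaw=-1)
E
```

```text
time: 22.58
tool_pos: [0.3745, -0.2837, 0.0143]
tool_rot: [-0.492, 0.492, -0.507, 0.51]
contact_force: [0.7, -0.3, 5.8]
gripper_width: 0.566
time: 23.2
tool_pos: [0.3753, -0.2845, 0.1577]
tool_rot: [-0.492, 0.492, -0.505, 0.512]
contact_force: [-0.1, 0.5, -0.5]
gripper_width: 0.562
[ 0.37403285 -0.28313535  0.15454657] -1.8824455560700575 [-0.71516849  0.25230027 -1.38425258] 0.5647079501629413
at [ 0.374  -0.2831  0.1545] yaw -1.9 delta [ 0.1333  0.1114 -0.0045] dyaw 7.5
[[-1,-2.89,0.11,3.24,-1.9],[-1,-2.79,0.11,3.33,-1.9],[-1,-2.67,0.11,3.42,-1.9],[-1,-2.56,0.11,3.51,-1.9]]
```

View pics/w16.png

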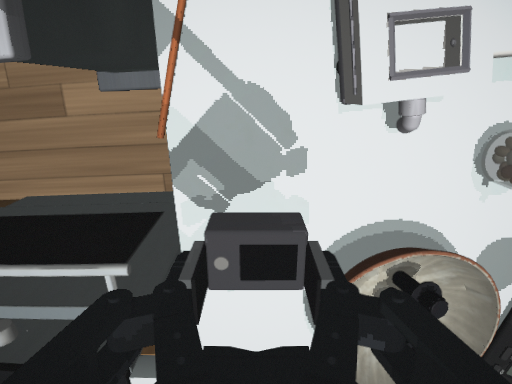

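```bash
python3 - <<'E'
from h import *
f=load('w16.png'); im=f['frame'][:,:,::-1]
cv2.imwrite('pics/w16z.png',cv2.resize(im[195:305,195:325],None,fx=5,fy=5,interpolation=cv2.INTER_CUBIC))
E
```

```text
(no output)
```

View pics/w16z.png

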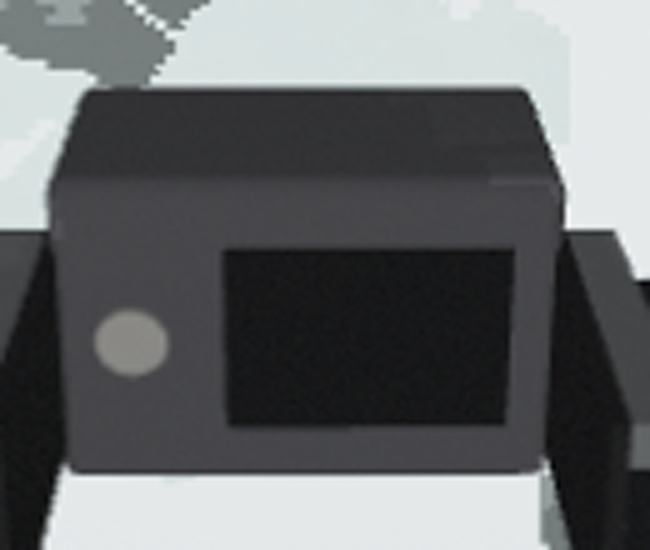

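```bash
python3 - <<'E'
from h import *
f=load('w16.png'); p=np.array([.37403,-.28314,.15455]); a=np.radians(-1.88)
z=np.array([np.cos(a),np.sin(a),0]); x=np.cross([0,0,-1.],z)
for h in (.010,.0117,.014):
    c=np.array([atz(f,195+u/5,195+v/5,p[2]+h) for u,v in [(50,180),(565,180),(543,472),(68,472)]])
    m=c.mean(0)-p; d=(c[1]+c[2]-c[0]-c[3])/2
    print(h,'offset tool x,z',m@x,m@z,'len',np.linalg.norm(d),np.linalg.norm((c[0]+c[1]-c[2]-c[3])/2),'yaw',np.degrees(np.arctan2(d[1],d[0])))
E
```

```text
0.01 offset tool x,z 0.002873641697336268 0.0018264877569154855 len 0.050742739486885076 0.03439765943837251 yaw -2.159477136897634
0.0117 offset tool x,z 0.0018417461881604918 0.0018100246496368423 len 0.050111261440099246 0.03396959096954728 yaw -2.1594771368977344
0.014 offset tool x,z 0.0004456522639815025 0.001787751033906858 len 0.049256908788565465 0.03339043951172489 yaw -2.1594771368976726
```

```bash
sed -i 's/C=np.array(\[.4912,-.0085,0\])/C=np.array([.4900,-.0085,0])/' h.py
python3 - <<'E'
from h import *
plan(H(-.0005,-.1625,.13),5.66,jaw=-1)
E
```

```text
at [ 0.374  -0.2831  0.1545] yaw -1.9 delta [ 0.1315  0.1129 -0.0245] dyaw 7.5
[[-1,-2.93,0.61,3.19,-1.9],[-1,-2.82,0.61,3.29,-1.9],[-1,-2.71,0.61,3.38,-1.9],[-1,-2.6,0.61,3.47,-1.9]]
```

```bash
python3 -m crank '[[[-1,-2.9,0,3.2,-1.9],[-1,-2.8,0,3.3,-1.9],[-1,-2.7,0.5,3.4,-1.9],[-1,-2.6,1,3.5,-1.9],[-1,0,1,0,0],[-1,0,0,0,0],[-1,0,0,0,0]]]'
python3 - <<'E'
from h import *
f=save('wrist','w17.png');p,M,s=tool();print(p,yaw_of(M),s['contact_force'],s['gripper_width'])
plan(H(-.0005,-.1625,.072),5.66,jaw=-1)
E
```

```text
time: 24.12
tool_pos: [0.5044, -0.1705, 0.1266]
tool_rot: [-0.524, 0.524, -0.475, 0.474]
contact_force: [0.6, -0.4, 0.2]
gripper_width: 0.562
[ 0.50468338 -0.17069376  0.1271873 ] 5.626237563118661 [ 0.19078091 -0.59470581 -0.75754014] 0.5602689179275245
at [ 0.5047 -0.1707  0.1272] yaw 5.6 delta [ 0.0008  0.0004 -0.0552] dyaw 0.0
[[-1,-0.02,2.76,0.04,-0.0],[-1,-0.02,2.76,0.04,-0.0]]
```

View pics/w17.png

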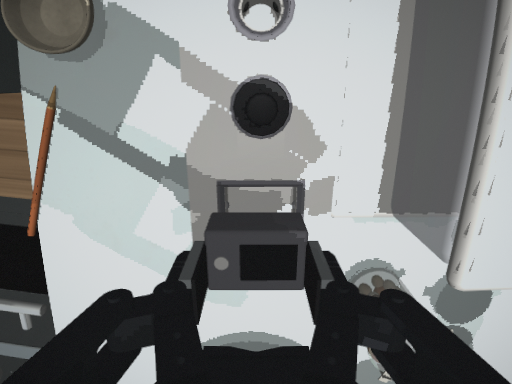

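```bash
python3 - <<'E'
from h import *
f=load('w17.png'); im=f['frame'][:,:,::-1]
cv2.imwrite('pics/w17z.png',cv2.resize(im[60:300,190:330],None,fx=2.5,fy=2.5,interpolation=cv2.INTER_CUBIC))
p,M,s=tool(); T=np.array(f['pose'])
print('cam in tool',np.round(M.T@(T[:3,3]-p),4)); print(np.round(M.T@T[:3,:3],4))
for nm,u,v,z in [('recess top edge L',218,181,.064),('R',304,181,.064),('plug4',261,107,.07)]:
    q=atz(f,u,v,z)-C; print(nm,q@hx,q@hy)
print((p-C)@hx,(p-C)@hy)
E
```

```text
cam in tool [-0.0805 -0.1435  0.    ]
[[ 2.000e-04 -9.498e-01 -3.128e-01]
 [ 1.000e-03  3.128e-01 -9.498e-01]
 [ 1.000e+00 -1.000e-04  1.000e-03]]
recess top edge L -0.02809237497019309 -0.14121344937945096
R 0.032421993467449686 -0.1412334005473811
plug4 0.0018479698122545844 -0.09061179907988746
-0.0013845701697636405 -0.1628511555874498
```

View pics/w17z.png

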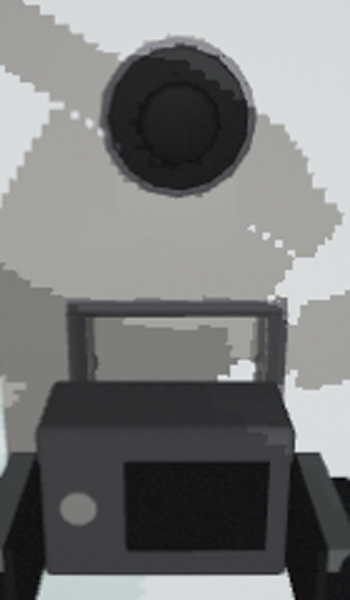

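```bash
sed -i 's/C=np.array(\[.4900,-.0085,0\])/C=np.array([.4917,-.0085,0])/' h.py; cat >> h.py <<'E'
Mct=np.array([[0,-.95,-.3128],[0,.3128,-.95],[1,0,0]])  # cam axes in tool
def ftool(f):
    T=np.array(f['pose']); M=T[:3,:3]@Mct.T; return T[:3,3]-M@np.array([-.0805,-.1436,0]),M
E
python3 - <<'E'
from h import *
f=load('w17.png'); p,M=ftool(f); print(p)
c=np.array([atz(f,190+u/2.5,60+v/2.5,p[2]+.0117) for u,v in [(38,426),(293,426),(284,573),(47,573)]])
m=(c.mean(0)-p)@M; print('mon in tool',m, 'in head',(c.mean(0)-C)@hx,(c.mean(0)-C)@hy)
c=np.array([atz(f,190+u/2.5,60+v/2.5,.064) for u,v in [(68,303),(287,299)]]);print('bezel',(c-C)@hx,(c-C)@hy)
plan(H(-.000,-.1625,.072),5.66,jaw=-1)
E
```

```text
[ 0.50457078 -0.17075734  0.12709771]
mon in tool [-0.00207187 -0.0117026   0.0002391 ] in head -0.002939186387008543 -0.16066276469361507
bezel [-0.03035401  0.03124543] [-0.14119138 -0.14004308]
at [ 0.5047 -0.1707  0.1272] yaw 5.6 delta [ 0.003   0.0005 -0.0552] dyaw 0.0
[[-1,-0.01,2.76,0.15,-0.0],[-1,-0.01,2.76,0.15,-0.0]]
```

```bash
python3 -m crank '[[[-1,0.3,2,0.3,0],[-1,0,2,0,0],[-1,0,1,0,0],[-1,0,0,0,0]]]'
python3 -m crank '[[[-1,0,0.4,0,0],[-1,0,0,0,0]]]'
python3 -m crank '[[[-1,0,0.4,0,0],[-1,0,0,0,0]]]'
python3 - <<'E'
from h import *
f=save('wrist','w18.png');p,M,s=tool();print(p,s['contact_force'],(p-C)@hx,(p-C)@hy)
E
```

```text
time: 24.68
tool_pos: [0.5077, -0.1723, 0.076]
tool_rot: [-0.524, 0.524, -0.475, 0.474]
contact_force: [0.5, -0.9, -1.1]
gripper_width: 0.563
time: 24.92
tool_pos: [0.5089, -0.1727, 0.0737]
tool_rot: [0.524, -0.524, 0.474, -0.475]
contact_force: [0.5, 0.0, -0.3]
gripper_width: 0.564
time: 25.18
tool_pos: [0.5085, -0.1725, 0.0689]
tool_rot: [0.524, -0.524, 0.475, -0.474]
contact_force: [-0.6, -0.2, -1.3]
gripper_width: 0.565
[ 0.5086358  -0.17251531  0.0691001 ] [-0.35401401 -0.27772106 -0.74379959] 0.0006772110871982873 -0.16488597240767802
```

View pics/w18.png

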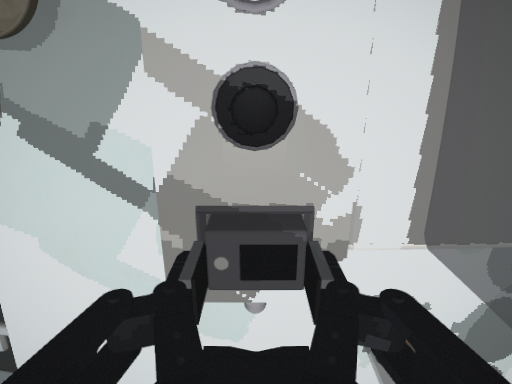

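```bash
python3 -m crank '[[[-1,0,0.3,0,0],[-1,0,0,0,0]]]'
python3 -m crank '[[[-1,0,0.2,0,0],[-1,0,0,0,0]]]'
```

```text
time: 25.48
tool_pos: [0.5085, -0.1726, 0.066]
tool_rot: [-0.524, 0.524, -0.475, 0.474]
contact_force: [1.2, -0.1, -0.2]
gripper_width: 0.563
time: 25.72
tool_pos: [0.5085, -0.1729, 0.0644]
tool_rot: [-0.524, 0.525, -0.474, 0.474]
contact_force: [-1.1, -1.1, 2.3]
gripper_width: 0.566
```

```bash
python3 -m crank '[[[0,0,0,0,0],[0.5,0,0,0,0],[0.5,0,0,0,0],[0.5,0,-3,0,0],[0,0,-2,0,0],[-1,0,0,0,0],[-1,0,0,0,0],[-1,0,0,0,0]]]'
python3 - <<'E'
from h import *
f=save('wrist','w19.png');p,M,s=tool();print(p,s['contact_force'],(p-C)@hx,(p-C)@hy,s['gripper_width'])
E
```

```text
time: 26.72
tool_pos: [0.5079, -0.1722, 0.1129]
tool_rot: [-0.524, 0.524, -0.475, 0.474]
contact_force: [-0.3, 1.6, -0.7]
gripper_width: -0.001
[ 0.50794277 -0.17228213  0.11301792] [-0.30434721  0.88220524  0.16653711] 1.0561012259564101e-05 -0.16458558169398313 -0.0028921026112388574
```

View pics/w19.png

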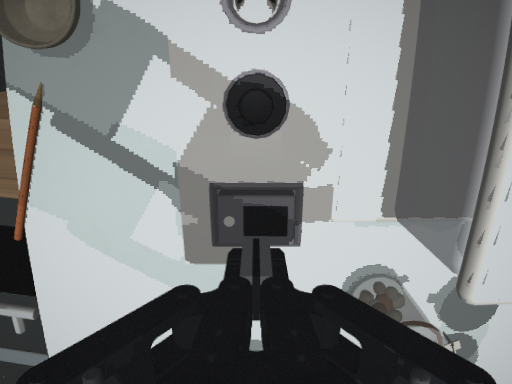

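```bash
python3 -m crank '[[[-1,0,2.2,0,0],[-1,0,1,0,0],[-1,0,0.4,0,0],[-1,0,0,0,0]]]'
python3 -m crank '[[[-1,0,0.3,0,0],[-1,0,0.3,0,0],[-1,0,0,0,0]]]'
python3 -m crank '[[[-1,0,0.3,0,0],[-1,0,0,0,0]]]'
```

```text
time: 27.28
tool_pos: [0.5086, -0.1726, 0.0781]
tool_rot: [-0.524, 0.524, -0.475, 0.474]
contact_force: [0.3, -0.1, 1.2]
gripper_width: 0.001
time: 27.65
tool_pos: [0.5088, -0.1727, 0.0724]
tool_rot: [0.524, -0.524, 0.474, -0.475]
contact_force: [-0.1, 0.3, -0.1]
gripper_width: -0.0
time: 27.9
tool_pos: [0.5086, -0.1725, 0.069]
tool_rot: [0.524, -0.524, 0.475, -0.474]
contact_force: [-0.5, 0.3, 1.0]
gripper_width: -0.001
```

```bash
python3 -m crank '[[[-1,0,0.3,0,0],[-1,0,0,0,0]]]'
python3 -m crank '[[[-1,0,0.3,0,0],[-1,0,0,0,0]]]'
python3 -m crank '[[[-1,0,0.2,0,0],[-1,0,0,0,0]]]'
```

```text
time: 28.15
tool_pos: [0.5083, -0.1725, 0.0658]
tool_rot: [-0.524, 0.524, -0.475, 0.474]
contact_force: [-0.7, -0.4, -0.1]
gripper_width: -0.003
time: 28.4
tool_pos: [0.5088, -0.1727, 0.0641]
tool_rot: [-0.524, 0.524, -0.475, 0.474]
contact_force: [-2.7, 1.4, 6.2]
gripper_width: -0.0
time: 28.65
tool_pos: [0.5089, -0.1727, 0.064]
tool_rot: [-0.524, 0.525, -0.475, 0.474]
contact_force: [-8.0, 3.4, 16.8]
gripper_width: -0.0
```

```bash
python3 -m crank '[[[-1,0,0.2,0,0],[-1,0,0,0,0]]]'
python3 -m crank '[[[-1,0,-4,0,0],[-1,0,-4,0,0],[-1,-5,0,0,0],[-1,0,0,0,0],[-1,0,0,0,0]]]'
python3 - <<'E'
from h import *
f=save('wrist','w20.png');p,M,s=tool();print(p,s['contact_force'],(p-C)@hx,(p-C)@hy,s['gripper_width'])
fs=save('scene','s20.png');im=fs['frame'][:,:,::-1]; cv2.imwrite('pics/s20z.png',cv2.resize(im[140:260,190:330],None,fx=5,fy=5,interpolation=cv2.INTER_CUBIC))
im=f['frame'][:,:,::-1]; cv2.imwrite('pics/w20z.png',cv2.resize(im[170:290,180:340],None,fx=5,fy=5,interpolation=cv2.INTER_CUBIC))
E
```

```text
time: 28.9
tool_pos: [0.509, -0.1728, 0.0639]
tool_rot: [-0.524, 0.525, -0.475, 0.474]
contact_force: [-13.0, 6.1, 28.0]
gripper_width: 0.001
time: 29.52
tool_pos: [0.5033, -0.1229, 0.1386]
tool_rot: [-0.524, 0.525, -0.475, 0.474]
contact_force: [0.6, 0.5, -0.0]
gripper_width: 0.004
[ 0.50334413 -0.123233    0.13858615] [-0.65505414 -0.08831635  0.40786776] 0.00027181724010317057 -0.11532204383118311 -0.00016390043941053479
```

View pics/w20.png

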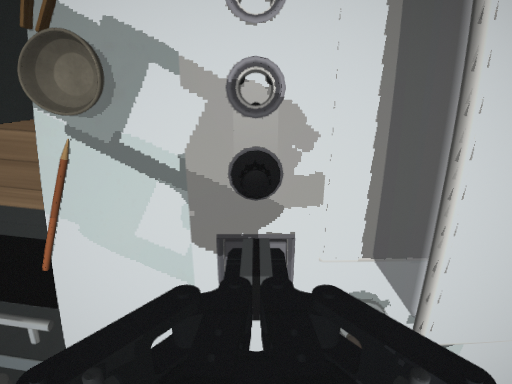

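View pics/s20z.png

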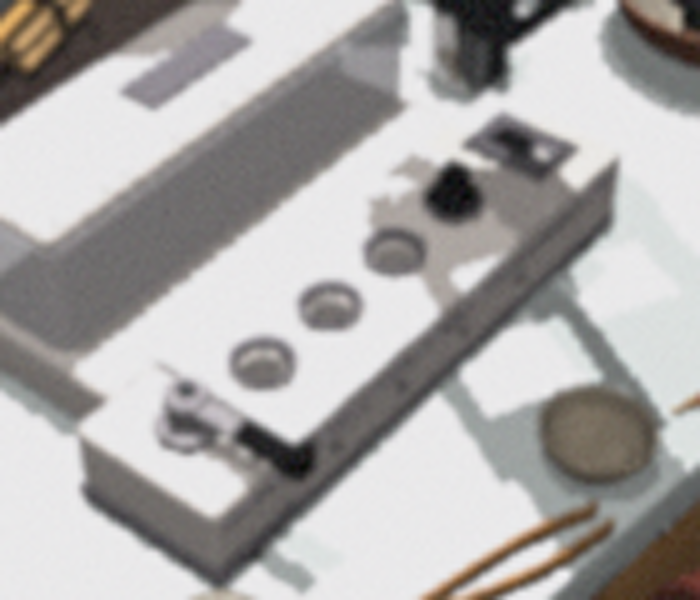

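```bash
python3 -m crank '[[[-1,-4,-4,0,0],[-1,-4,-4,0,0],[-1,-5,-2,0,0],[-1,-5,0,0,0],[-1,-5,0,0,0],[-1,-5,0,0,0],[-1,-5,0,0,0],[0,-5,0,0,0]]]'
python3 -m crank '[[[0,-4,0,0,0],[0,0,0,0,0],[0,0,0,0,0]]]'
python3 - <<'E'
from h import *
f=save('wrist','w21.png');p,M,s=tool();print(p,yaw_of(M),s['contact_force'],s['gripper_width'],s['joint_pos'])
E
```

```text
time: 30.62
tool_pos: [0.466, 0.2562, 0.2389]
tool_rot: [-0.524, 0.524, -0.475, 0.475]
contact_force: [0.5, 0.5, 0.3]
gripper_width: 0.197
time: 31.0
tool_pos: [0.4622, 0.2942, 0.2388]
tool_rot: [-0.524, 0.525, -0.475, 0.475]
contact_force: [0.4, 0.9, 0.0]
gripper_width: 0.504
[0.46225101 0.29392056 0.23886026] 5.630858492926274 [0.0597014  0.20595441 0.6142862 ] 0.5018919068801847 [ 4.30706857e-01 -1.36045042e-01  1.78345456e+00 -4.26470055e-04
  1.49491900e+00  3.32462143e-01]
```

View pics/w21.png

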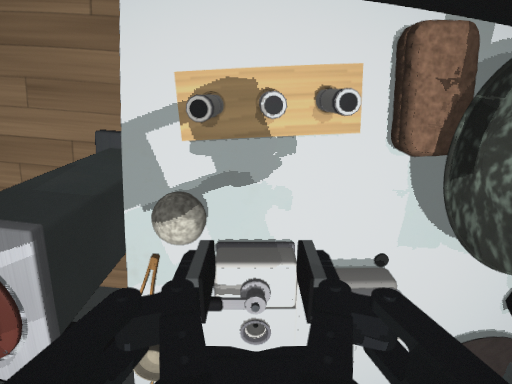

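```bash
python3 - <<'E'
from h import *
f=load('w21.png'); im=f['frame'][:,:,::-1]
cv2.imwrite('pics/w21z.png',cv2.resize(im[55:150,165:375],None,fx=3.8,fy=3.8,interpolation=cv2.INTER_CUBIC))
print(ftool(f)[0])
for u,v in [(200.5,108),(274,104),(347.5,101)]: print(np.round(atz(f,u,v,.129),4))
plan([.464,.365,.15],5.66,jaw=0)
E
```

```text
[0.46239518 0.29391723 0.23922401]
[0.4112 0.3585 0.129 ]
[0.4698 0.3673 0.129 ]
[0.5284 0.3759 0.129 ]
at [0.4623 0.2939 0.2389] yaw 5.6 delta [ 0.0017  0.0711 -0.0889] dyaw 0.0
[[0,-2.35,2.96,0.29,-0.0],[0,-2.35,2.96,0.29,-0.0],[0,-2.35,2.96,0.29,-0.0]]
```

View pics/w21z.png

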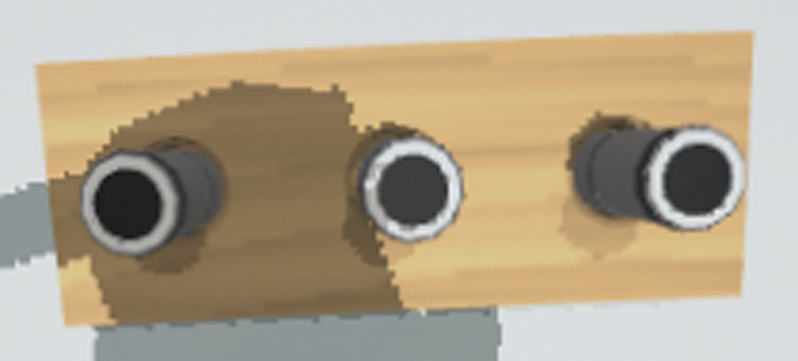

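```bash
python3 -m crank '[[[0,-3.4,2,-2.3,0],[0,-3.5,3,-2.3,0],[0,0,2,0,0],[0,0,0,0,0],[0,0,0,0,0]]]'
python3 - <<'E'
from h import *
f=save('wrist','w22.png');p,M,s=tool();print(p,yaw_of(M),s['contact_force'])
plan([.4105,.358,.089],5.66,jaw=0)
print(proj(f,[[.4105,.358,.129]]))
E
```

```text
time: 31.68
tool_pos: [0.4106, 0.3584, 0.1704]
tool_rot: [0.524, -0.523, 0.475, -0.475]
contact_force: [0.4, -0.2, 0.1]
gripper_width: 0.498
[0.41074244 0.35865265 0.17080896] 5.607220987652828 [-0.43505819 -0.11383155  0.72283086]
at [0.4107 0.3587 0.1708] yaw 5.6 delta [-0.0002 -0.0007 -0.0818] dyaw 0.1
[[0,0.03,4.09,-0.02,-0.0],[0,0.03,4.09,-0.02,-0.0]]
[[255.11401177 221.54916706]]
```

View pics/w22.png

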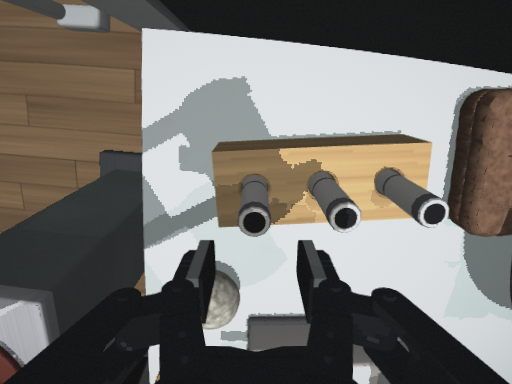

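```bash
python3 -m crank '[[[0,0,4,0,0],[0,0,3,0,0],[0,0,1.2,0,0],[0,0,0,0,0],[-1,0,0,0,0],[-1,0,0,0,0],[-1,0,0,0,0],[-1,0,0,0,0]]]'
python3 -m crank '[[[-1,0,-3,0,0],[-1,0,-3,0,0],[-1,0,-4,0,0],[-1,0,0,0,0]]]'
python3 - <<'E'
from h import *
f=save('wrist','w23.png');p,M,s=tool();print(p,yaw_of(M),s['contact_force'],s['gripper_width'])
plan(H(0,-.03,.20),5.66,jaw=-1)
E
```

```text
time: 32.72
tool_pos: [0.4105, 0.3599, 0.0893]
tool_rot: [0.526, -0.523, 0.474, -0.475]
contact_force: [1.4, -0.1, 6.3]
gripper_width: 0.239
time: 33.22
tool_pos: [0.411, 0.3605, 0.1915]
tool_rot: [0.527, -0.522, 0.474, -0.475]
contact_force: [-0.4, 0.3, -0.7]
gripper_width: 0.238
[0.40986897 0.35963715 0.18889358] 5.718450165877699 [-0.72095284 -1.03806447 -0.71274741] 0.24116084750934863
at [0.4099 0.3596 0.1889] yaw 5.7 delta [ 0.0848 -0.398   0.0111] dyaw -0.1
[[-1,4.49,-0.12,0.5,0.0],[-1,4.49,-0.12,0.5,0.0],[-1,4.49,-0.12,0.5,0.0],[-1,4.49,-0.12,0.5,0.0],[-1,4.49,-0.12,0.5,0.0],[-1,4.49,-0.12,0.5,0.0],[-1,4.49,-0.12,0.5,0.0],[-1,4.49,-0.12,0.5,0.0]]
[[-1,4.49,-0.12,0.5,0.0]]
```

View pics/w23.png

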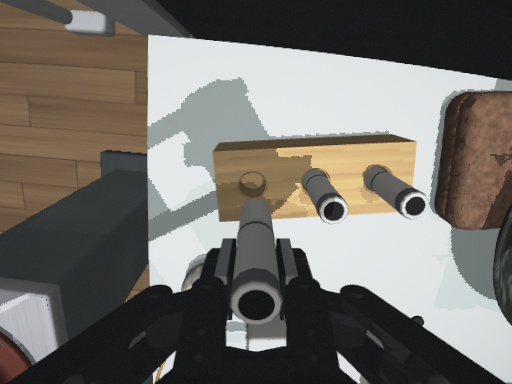

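```bash
python3 -m crank '[[[-1,4.5,-1,0.5,0],[-1,4.5,0,0.5,0],[-1,4.5,0,0.5,0],[-1,4.5,0,0.5,0],[-1,4.5,0,0.5,0],[-1,4.5,0,0.5,0],[-1,4.5,0,0.5,0],[-1,4.5,0,0.5,0]]]'
python3 -m crank '[[[-1,4.5,0,0.5,0],[-1,0,2,0,0],[-1,0,2,0,0],[-1,0,0,0,0]]]'
python3 - <<'E'
from h import *
f=save('wrist','w24.png');p,M,s=tool();print(p,yaw_of(M),s['contact_force'],s['gripper_width'])
pf,Mf=ftool(f);print('frame tool head coords',(pf-C)@hx,(pf-C)@hy,pf[2])
plan(H(0,-.03,.14),5.66,jaw=-1)
print(proj(f,[H(0,-.03,.066),H(0,.03,.066),H(0,.09,.066)]))
E
```

```text
time: 34.28
tool_pos: [0.4838, 0.0036, 0.195]
tool_rot: [-0.524, 0.525, -0.475, 0.473]
contact_force: [-0.3, -0.2, -0.5]
gripper_width: 0.239
time: 34.78
tool_pos: [0.4917, -0.0379, 0.1532]
tool_rot: [-0.523, 0.526, -0.476, 0.472]
contact_force: [0.0, -0.3, -0.9]
gripper_width: 0.237
[ 0.49283246 -0.0380799   0.15500318] 5.807699051302891 [ 0.62713403 -0.41245374  0.77208974] 0.23649648081168193
frame tool head coords -0.0026911114273055303 -0.02952330109696375 0.15369640016254557
at [ 0.4928 -0.0381  0.155 ] yaw 5.8 delta [ 0.0018 -0.0003 -0.015 ] dyaw -0.1
[[-1,0.05,1.5,0.18,0.1]]
[[259.80936535 199.40752677]
 [260.29498749 123.17881162]
 [260.80546481  35.76168647]]
```

View pics/w24.png

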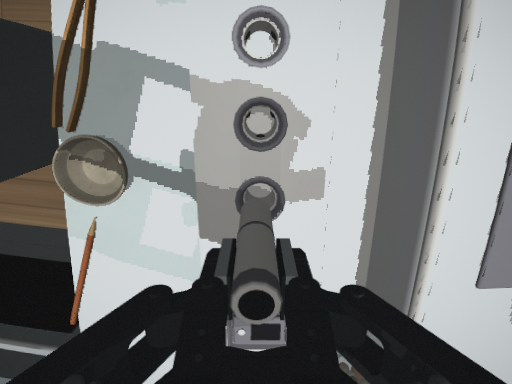

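```bash
python3 -m crank '[[[-1,0,1,0.2,0],[-1,0,1.5,0,0],[-1,0,0.5,0,0],[-1,0,0,0,0]]]'
python3 -m crank '[[[-1,0,0.5,0,0],[-1,0,0.5,0,0],[-1,0,0,0,0]]]'
python3 -m crank '[[[-1,0,0.5,0,0],[-1,0,0.5,0,0],[-1,0,0,0,0]]]'
```

```text
time: 35.33
tool_pos: [0.4958, -0.039, 0.1265]
tool_rot: [-0.524, 0.525, -0.475, 0.474]
contact_force: [-0.1, 0.1, -0.2]
gripper_width: 0.237
time: 35.7
tool_pos: [0.4958, -0.0391, 0.1165]
tool_rot: [-0.524, 0.524, -0.475, 0.474]
contact_force: [-1.0, 0.5, -1.5]
gripper_width: 0.241
time: 36.08
tool_pos: [0.4958, -0.0391, 0.1064]
tool_rot: [-0.524, 0.524, -0.475, 0.474]
contact_force: [-0.7, 1.5, -1.0]
gripper_width: 0.244
```

```bash
python3 -m crank '[[[-1,0,0.4,0,0],[-1,0,0,0,0]]]'
python3 -m crank '[[[-1,0,0.4,0,0],[-1,0,0,0,0]]]'
python3 -m crank '[[[-1,0,0.4,0,0],[-1,0,0,0,0]]]'
python3 -m crank '[[[-1,0,0.4,0,0],[-1,0,0,0,0]]]'
```

```text
time: 36.33
tool_pos: [0.4962, -0.039, 0.103]
tool_rot: [0.524, -0.524, 0.475, -0.474]
contact_force: [-1.3, 3.1, 1.1]
gripper_width: 0.24
time: 36.58
tool_pos: [0.4958, -0.0391, 0.0986]
tool_rot: [-0.524, 0.525, -0.475, 0.474]
contact_force: [-0.6, 2.2, -1.5]
gripper_width: 0.241
time: 36.83
tool_pos: [0.4959, -0.0391, 0.0945]
tool_rot: [-0.524, 0.524, -0.475, 0.474]
contact_force: [-2.1, 2.4, -3.2]
gripper_width: 0.235
time: 37.08
tool_pos: [0.4959, -0.0391, 0.0906]
tool_rot: [-0.524, 0.524, -0.475, 0.474]
contact_force: [-2.2, 2.7, -2.1]
gripper_width: 0.24
```

```bash
python3 -m crank '[[[-1,0,0.3,0,0],[-1,0,0,0,0]]]'
python3 -m crank '[[[-1,0,0.3,0,0],[-1,0,0,0,0]]]'
python3 -m crank '[[[-1,0,0.2,0,0],[-1,0,0,0,0]]]'
python3 - <<'E'
from h import *
f=save('wrist','w25.png')
E
```

```text
time: 37.33
tool_pos: [0.496, -0.039, 0.0879]
tool_rot: [-0.524, 0.524, -0.475, 0.474]
contact_force: [-3.2, 3.8, -0.7]
gripper_width: 0.24
time: 37.58
tool_pos: [0.4961, -0.039, 0.0854]
tool_rot: [-0.524, 0.524, -0.475, 0.474]
contact_force: [-4.8, 4.7, 3.0]
gripper_width: 0.242
time: 37.83
tool_pos: [0.4963, -0.039, 0.0853]
tool_rot: [-0.524, 0.524, -0.475, 0.474]
contact_force: [-10.0, 5.6, 13.8]
gripper_width: 0.239
```

View pics/w25.png

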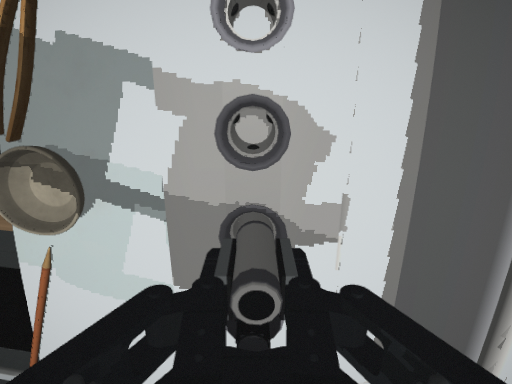

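```bash
python3 -m crank '[[[0,0,0,0,0],[0,0,0,0,0],[0,0,0,0,0],[0,0,-3,0,0],[0,0,-4,0,0],[0,-3,-4,0,0],[0,0,0,0,0]]]'
python3 - <<'E'
from h import *
f=save('wrist','w26.png');pf,Mf=ftool(f); plan([.4692,.3665,.17],5.66,jaw=0)
print(proj(f,[H(0,-.03,.066),H(0,-.03,.125)]))
f=save('scene','s26.png');im=f['frame'][:,:,::-1]; cv2.imwrite('pics/s26z.png',cv2.resize(im[140:260,190:330],None,fx=5,fy=5,interpolation=cv2.INTER_CUBIC))
E
```

```text
time: 38.75
tool_pos: [0.4958, -0.0089, 0.1976]
tool_rot: [0.526, -0.523, 0.471, -0.477]
contact_force: [0.5, -0.7, -1.2]
gripper_width: 0.5
at [ 0.4944 -0.0093  0.195 ] yaw 5.8 delta [-0.0252  0.3758 -0.025 ] dyaw -0.1
[[0,-4.71,0.31,0.16,0.0],[0,-4.71,0.31,0.16,0.0],[0,-4.71,0.31,0.16,0.0],[0,-4.71,0.31,0.16,0.0],[0,-4.71,0.31,0.15,0.0],[0,-4.71,0.31,0.15,0.0],[0,-4.71,0.31,0.15,0.0],[0,-4.71,0.31,0.15,0.0]]
[[250.18106946 211.29631476]
 [249.52098405 239.09299535]]
```

View pics/w26.png

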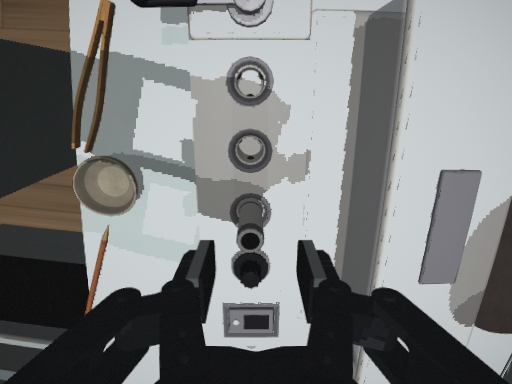

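View pics/s26z.png

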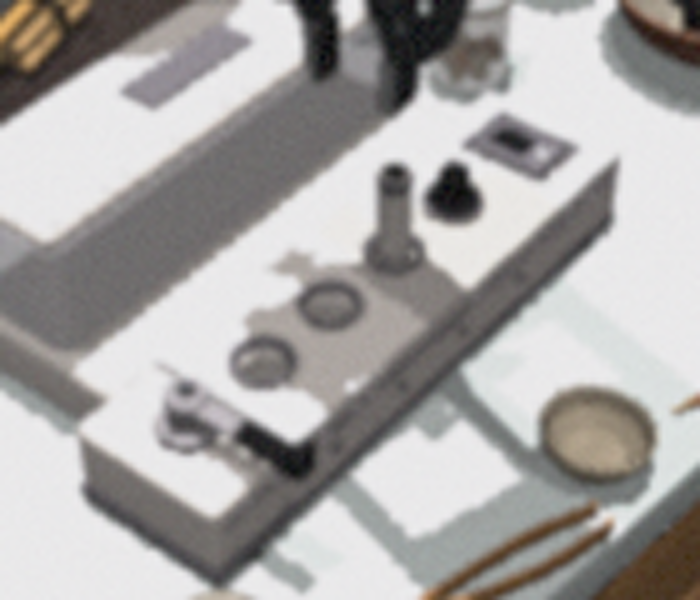

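```bash
python3 -m crank '[[[0,-4.7,0,0.2,0],[0,-4.7,0,0.2,0],[0,-4.7,0,0.2,0],[0,-4.7,0,0.2,0],[0,-4.7,0,0.1,0],[0,-4.7,0,0.1,0],[0,-4.7,1,0.1,0],[0,-4.7,1.5,0.1,0]]]'
python3 -m crank '[[[0,0,0,0,0],[0,0,0,0,0]]]'
python3 - <<'E'
from h import *
f=save('wrist','w27.png')
plan([.4692,.3665,.089],5.66,jaw=0)
print(proj(f,[[.4692,.3665,.129]]))
E
```

```text
time: 39.85
tool_pos: [0.4675, 0.3666, 0.166]
tool_rot: [-0.523, 0.525, -0.475, 0.475]
contact_force: [1.4, 0.0, 0.4]
gripper_width: 0.5
time: 40.1
tool_pos: [0.4674, 0.365, 0.1663]
tool_rot: [-0.523, 0.525, -0.475, 0.474]
contact_force: [-0.3, 0.0, -0.9]
gripper_width: 0.498
at [0.4678 0.3648 0.1672] yaw 5.7 delta [ 0.0014  0.0017 -0.0782] dyaw 0.0
[[0,-0.08,3.91,0.08,-0.0],[0,-0.08,3.91,0.08,-0.0]]
[[258.58928203 221.44253376]]
```

View pics/w27.png

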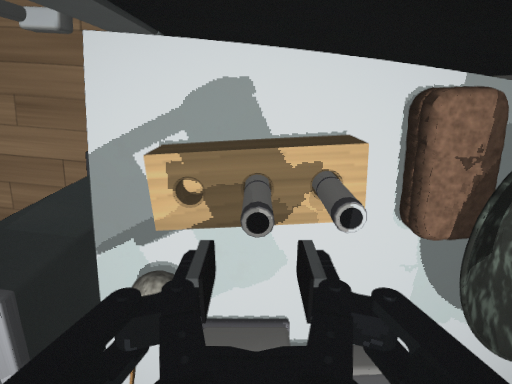

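```bash
python3 -m crank '[[[0,-0.1,4,0.1,0],[0,0,3,0,0],[0,0,0.8,0,0],[0,0,0,0,0],[-1,0,0,0,0],[-1,0,0,0,0],[-1,0,0,0,0],[-1,0,0,0,0]]]'
python3 -m crank '[[[-1,0,-3,0,0],[-1,0,-4,0,0],[-1,0,-4,0,0],[-1,4.5,0,0.3,0],[-1,4.5,0,0.3,0],[-1,4.5,0,0.3,0],[-1,4.5,0,0.3,0],[-1,4.5,0,0.3,0]]]'
python3 - <<'E'
from h import *
plan(H(0,.03,.15),5.66,jaw=-1)
E
```

```text
time: 41.15
tool_pos: [0.4699, 0.3677, 0.0923]
tool_rot: [0.525, -0.523, 0.474, -0.475]
contact_force: [-0.7, -0.4, 6.9]
gripper_width: 0.234
time: 42.15
tool_pos: [0.5058, 0.1434, 0.2001]
tool_rot: [0.524, -0.524, 0.474, -0.474]
contact_force: [0.2, -1.3, -0.8]
gripper_width: 0.24
at [0.5058 0.1434 0.2001] yaw 5.7 delta [-0.0171 -0.1221 -0.0501] dyaw -0.1
[[-1,3.99,1.67,-0.97,0.0],[-1,3.99,1.67,-0.97,0.0],[-1,3.99,1.67,-0.97,0.0]]
```

```bash
python3 -m crank '[[[-1,4,0,-1,0],[-1,4,0,-1,0],[-1,4,2,-1,0],[-1,0,2.3,0,0],[-1,0,0,0,0],[-1,0,0,0,0]]]'
python3 - <<'E'
from h import *
f=save('wrist','w28.png');p,M,s=tool();print(p,yaw_of(M),s['contact_force'],s['gripper_width'])
plan(H(0,.03,.13),5.66,jaw=-1)
print(proj(f,[H(0,.03,.066)]))
E
```

```text
time: 42.9
tool_pos: [0.4885, 0.0226, 0.158]
tool_rot: [0.525, -0.524, 0.474, -0.475]
contact_force: [0.0, -0.6, 0.2]
gripper_width: 0.241
[0.48879612 0.02270833 0.15843329] 5.76551379853709 [-0.18112086  0.37519126 -0.02269222] 0.23832540224737866
at [0.4888 0.0227 0.1584] yaw 5.8 delta [-0.0001 -0.0014 -0.0284] dyaw -0.1
[[-1,0.13,2.84,-0.02,0.1]]
[[255.57159277 197.76796994]]
```

View pics/w28.png

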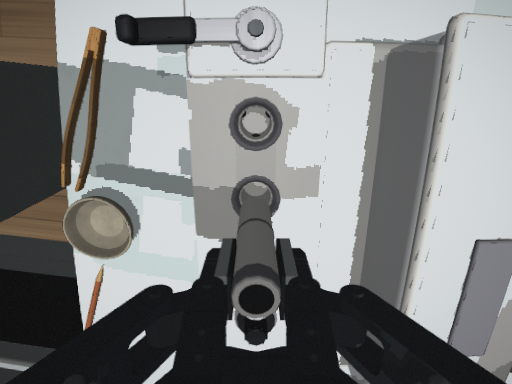

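Port 2 collar sits at (256,198) as predicted, with the tube foot directly in line. Inserting.

```bash
python3 -m crank '[[[-1,0.1,1.5,0,0],[-1,0,1.5,0,0],[-1,0,0.5,0,0],[-1,0,0,0,0]]]'
python3 -m crank '[[[-1,0,0.6,0,0],[-1,0,0.6,0,0],[-1,0,0,0,0]]]'
python3 -m crank '[[[-1,0,0.5,0,0],[-1,0,0.4,0,0],[-1,0,0,0,0]]]'
python3 -m crank '[[[-1,0,0.4,0,0],[-1,0,0.4,0,0],[-1,0,0,0,0]]]'
```

```text
time: 43.45
tool_pos: [0.4877, 0.0214, 0.1214]
tool_rot: [-0.524, 0.525, -0.475, 0.474]
contact_force: [1.1, -0.2, 0.2]
gripper_width: 0.237
time: 43.82
tool_pos: [0.4878, 0.0213, 0.1095]
tool_rot: [-0.524, 0.525, -0.475, 0.474]
contact_force: [0.0, -0.4, -0.1]
gripper_width: 0.237
time: 44.2
tool_pos: [0.4886, 0.0213, 0.1011]
tool_rot: [0.525, -0.524, 0.474, -0.475]
contact_force: [1.4, -0.5, -1.5]
gripper_width: 0.241
time: 44.58
tool_pos: [0.4881, 0.0214, 0.0925]
tool_rot: [0.524, -0.524, 0.474, -0.474]
contact_force: [3.0, 0.2, -1.4]
gripper_width: 0.241
```

```bash
python3 -m crank '[[[-1,0,0.3,0,0],[-1,0,0,0,0]]]'
python3 -m crank '[[[-1,0,0.3,0,0],[-1,0,0,0,0]]]'
python3 -m crank '[[[-1,0,0.2,0,0],[-1,0,0,0,0]]]'
```

```text
time: 44.82
tool_pos: [0.4882, 0.0213, 0.0898]
tool_rot: [0.524, -0.524, 0.474, -0.474]
contact_force: [1.9, -0.2, -0.7]
gripper_width: 0.241
time: 45.08
tool_pos: [0.4886, 0.0212, 0.0883]
tool_rot: [0.524, -0.524, 0.474, -0.475]
contact_force: [-0.8, 0.6, 5.9]
gripper_width: 0.238
time: 45.32
tool_pos: [0.489, 0.0211, 0.0883]
tool_rot: [-0.524, 0.524, -0.474, 0.475]
contact_force: [-4.2, 0.6, 16.4]
gripper_width: 0.24
```

```bash
python3 -m crank '[[[0,0,0,0,0],[0,0,0,0,0],[0,0,0,0,0],[0,0,-3,0,0],[0,0,-4,0,0],[0,-3,-4,0,0],[0,0,0,0,0]]]'
python3 - <<'E'
from h import *
f=save('wrist','w29.png'); plan([.5285,.3753,.17],5.66,jaw=0)
print(proj(f,[H(0,.03,.066),H(0,.03,.125)]))
E
```

```text
time: 46.2
tool_pos: [0.4871, 0.0521, 0.1991]
tool_rot: [0.526, -0.523, 0.472, -0.476]
contact_force: [0.4, -1.2, -0.1]
gripper_width: 0.5
at [0.4859 0.0515 0.1966] yaw 5.8 delta [ 0.0426  0.3238 -0.0266] dyaw -0.1
[[0,-4.54,0.38,1.07,0.0],[0,-4.54,0.38,1.07,0.0],[0,-4.54,0.38,1.07,0.0],[0,-4.54,0.38,1.07,0.0],[0,-4.54,0.38,1.07,0.0],[0,-4.54,0.38,1.07,0.0],[0,-4.54,0.38,1.06,0.0]]
[[253.00756437 212.41731016]
 [252.89554073 240.14159597]]
```

View pics/w29.png

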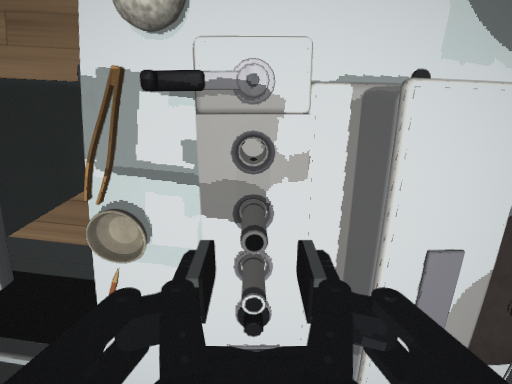

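Tube 2's top is at (253,240), exactly where a bottomed tube's should be. Third tube next.

```bash
python3 -m crank '[[[0,-4.5,0,1.1,0],[0,-4.5,0,1.1,0],[0,-4.5,0,1.1,0],[0,-4.5,0,1.1,0],[0,-4.5,0,1.1,0],[0,-4.5,1,1,0],[0,-4.5,1.5,1,0],[0,0,0,0,0]]]'
python3 - <<'E'
from h import *
f=save('wrist','w30.png')
plan([.5285,.3753,.089],5.66,jaw=0)
print(proj(f,[[.5285,.3753,.129]]))
E
```

```text
time: 47.25
tool_pos: [0.5265, 0.3728, 0.1651]
tool_rot: [-0.522, 0.528, -0.475, 0.473]
contact_force: [-0.5, -1.0, -0.6]
gripper_width: 0.5
at [0.5271 0.3716 0.1664] yaw 5.8 delta [ 0.0014  0.0037 -0.0774] dyaw -0.1
[[0,-0.18,3.87,0.09,0.1],[0,-0.18,3.87,0.09,0.1]]
[[259.34038971 220.79358442]]
```

View pics/w30.png

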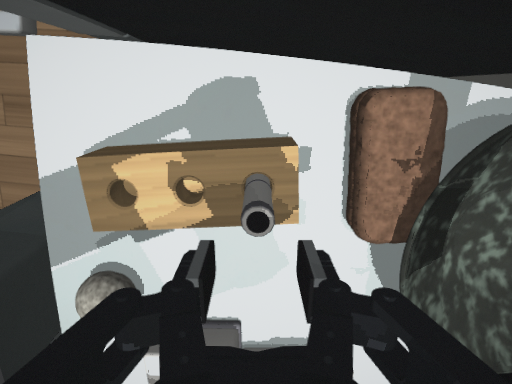

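```bash
python3 -m crank '[[[0,-0.3,4,0.1,0],[0,0,3,0,0],[0,0,0.7,0,0],[0,0,0,0,0],[-1,0,0,0,0],[-1,0,0,0,0],[-1,0,0,0,0],[-1,0,0,0,0]]]'
python3 -m crank '[[[-1,0,-3,0,0],[-1,0,-4,0,0],[-1,0,-4,0,0],[-1,4.5,0,-0.7,0],[-1,4.5,0,-0.7,0],[-1,4.5,0,-0.7,0],[-1,4.5,0,-0.7,0],[-1,0,0,0,0]]]'
python3 - <<'E'
from h import *
plan(H(0,.09,.155),5.66,jaw=-1)
E
```

```text
time: 48.3
tool_pos: [0.5299, 0.3756, 0.0954]
tool_rot: [0.525, -0.524, 0.474, -0.475]
contact_force: [-2.5, -0.8, 7.2]
gripper_width: 0.242
time: 49.3
tool_pos: [0.5195, 0.191, 0.2036]
tool_rot: [0.524, -0.523, 0.475, -0.476]
contact_force: [0.5, 1.1, 0.3]
gripper_width: 0.242
at [0.5195 0.191  0.2036] yaw 5.5 delta [-0.0367 -0.1099 -0.0486] dyaw 0.1
[[-1,3.53,1.62,-1.57,-0.0],[-1,3.53,1.62,-1.57,-0.0],[-1,3.53,1.62,-1.57,-0.0]]
```

```bash
python3 -m crank '[[[-1,3.5,0,-1.6,0],[-1,3.5,0,-1.6,0],[-1,3.6,2,-1.5,0],[-1,0,2,0,0],[-1,0,0,0,0],[-1,0,0,0,0]]]'
python3 - <<'E'
from h import *
f=save('wrist','w31.png');p,M,s=tool();print(p,yaw_of(M),s['contact_force'],s['gripper_width'])
plan(H(0,.09,.13),5.66,jaw=-1)
print(proj(f,[H(0,.09,.066)]))
E
```

```text
time: 50.05
tool_pos: [0.4836, 0.0841, 0.1639]
tool_rot: [0.525, -0.524, 0.474, -0.474]
contact_force: [1.2, -0.0, 0.6]
gripper_width: 0.241
[0.48385178 0.08401202 0.16419572] 5.7993323548717 [-0.35724359 -0.37350103 -0.58006207] 0.2367737724765083
at [0.4839 0.084  0.1642] yaw 5.8 delta [-0.001  -0.003  -0.0342] dyaw -0.1
[[-1,0.28,3.42,-0.13,0.1]]
[[254.05612569 197.31629373]]
```

View pics/w31.png

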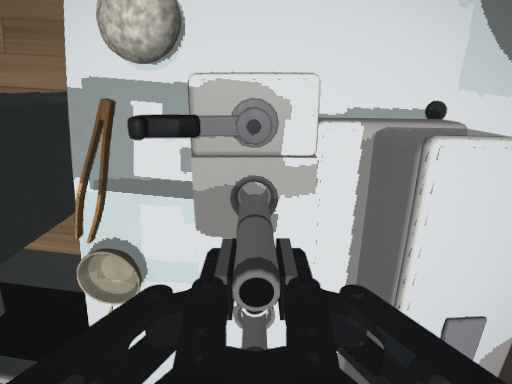

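```bash
python3 -m crank '[[[-1,0.3,1.5,-0.1,0],[-1,0,1.5,0,0],[-1,0,0.8,0,0],[-1,0,0,0,0]]]'
python3 -m crank '[[[-1,0,0.6,0,0],[-1,0,0.6,0,0],[-1,0,0,0,0]]]'
python3 -m crank '[[[-1,0,0.5,0,0],[-1,0,0.4,0,0],[-1,0,0,0,0]]]'
python3 -m crank '[[[-1,0,0.4,0,0],[-1,0,0.4,0,0],[-1,0,0,0,0]]]'
```

```text
time: 50.6
tool_pos: [0.4821, 0.08, 0.1243]
tool_rot: [-0.524, 0.524, -0.475, 0.474]
contact_force: [1.3, 0.9, -1.5]
gripper_width: 0.24
time: 50.98
tool_pos: [0.4822, 0.08, 0.1127]
tool_rot: [-0.524, 0.524, -0.475, 0.474]
contact_force: [0.5, -0.1, -1.4]
gripper_width: 0.234
time: 51.35
tool_pos: [0.4827, 0.0801, 0.104]
tool_rot: [0.525, -0.524, 0.474, -0.475]
contact_force: [4.2, 1.1, -0.4]
gripper_width: 0.238
time: 51.72
tool_pos: [0.4823, 0.0801, 0.0956]
tool_rot: [0.524, -0.524, 0.474, -0.474]
contact_force: [3.8, 1.6, -1.2]
gripper_width: 0.242
```

```bash
python3 -m crank '[[[-1,0,0.3,0,0],[-1,0,0,0,0]]]'
python3 -m crank '[[[-1,0,0.3,0,0],[-1,0,0,0,0]]]'
python3 -m crank '[[[-1,0,0.2,0,0],[-1,0,0,0,0]]]'
```

```text
time: 51.98
tool_pos: [0.4823, 0.0801, 0.0929]
tool_rot: [0.524, -0.524, 0.475, -0.474]
contact_force: [4.3, 1.2, -1.4]
gripper_width: 0.243
time: 52.22
tool_pos: [0.4828, 0.08, 0.0914]
tool_rot: [0.524, -0.524, 0.474, -0.475]
contact_force: [1.0, 0.9, 6.4]
gripper_width: 0.239
time: 52.48
tool_pos: [0.4832, 0.08, 0.0913]
tool_rot: [0.524, -0.524, 0.474, -0.475]
contact_force: [-4.5, 0.4, 16.2]
gripper_width: 0.243
```

```bash
python3 -m crank '[[[0,0,0,0,0],[0,0,0,0,0],[0,0,0,0,0],[0,0,-3,0,0],[0,0,-4,0,0],[0,-4,-4,0,0],[0,0,-3,0,0],[0,0,0,0,0]]]'
python3 - <<'E'
from h import *
f=save('wrist','w32.png'); p,M,s=tool(); print(p,s['contact_force'])
print(proj(f,[H(0,.09,.125),H(0,.03,.125),H(0,-.03,.125),H(0,.152,.09),H(-.08,.152,.095)]))
f=save('scene','s32.png');im=f['frame'][:,:,::-1]; cv2.imwrite('pics/s32z.png',cv2.resize(im[130:260,180:340],None,fx=4.6,fy=4.6,interpolation=cv2.INTER_CUBIC))
save('top','t32.png')
E
```

```text
time: 53.48
tool_pos: [0.4796, 0.1202, 0.2309]
tool_rot: [0.526, -0.523, 0.473, -0.475]
contact_force: [0.3, -0.6, 0.1]
gripper_width: 0.501
[0.47855546 0.11986772 0.22856916] [0.86617117 0.51225685 0.52502866]
[[254.13174889 232.55970836]
 [254.15951304 288.7514472 ]
 [254.18981012 337.07222862]
 [254.11602485 156.80123568]
 [168.43681902 158.04691467]]
```

View pics/w32.png

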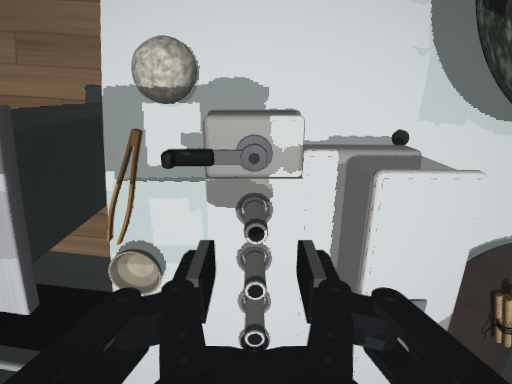

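View pics/s32z.png

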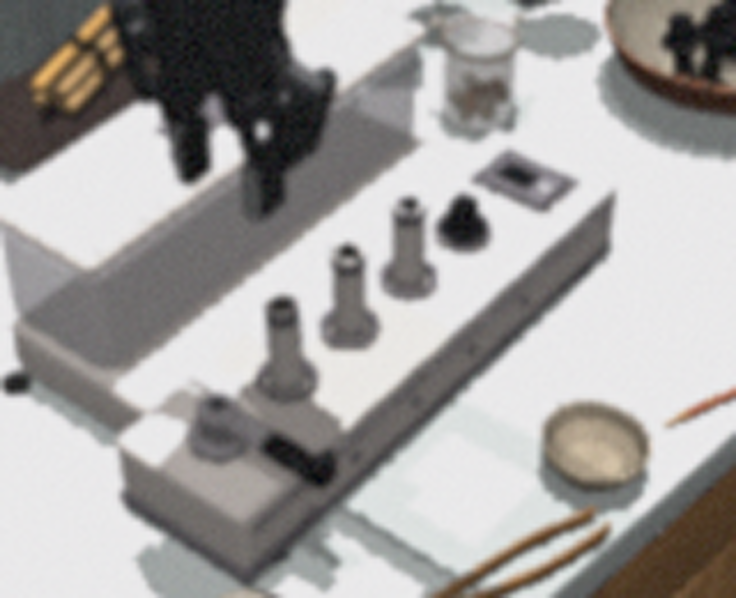

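View pics/t32.png

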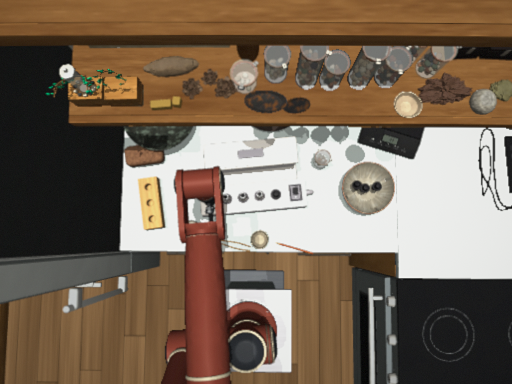

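```bash
python3 - <<'E'
from h import *
plan(H(-.075,.114,.2),5.66,jaw=-1)
E
python3 -m crank '[[[-1,0.2,1,-3,0],[-1,0.2,1,-3,0],[-1,0,0,0,0],[-1,0,0,0,0],[-1,0,0,0,0]]]'
python3 - <<'E'
from h import *
plan(H(-.075,.114,.074),5.66,jaw=-1); print(state()['gripper_width'])
E
```

```text
at [0.4774 0.1195 0.2262] yaw 5.7 delta [-0.0716 -0.0219 -0.0262] dyaw -0.0
[[-1,0.74,1.31,-3.67,0.0],[-1,0.74,1.31,-3.67,0.0]]
time: 54.25
tool_pos: [0.4197, 0.1098, 0.2084]
tool_rot: [0.524, -0.524, 0.475, -0.475]
contact_force: [-0.6, 0.2, -0.2]
gripper_width: 0.003
at [0.4197 0.1098 0.2084] yaw 5.7 delta [-0.0139 -0.0123 -0.1344] dyaw -0.0
[[-1,0.36,4.48,-0.5,0.0],[-1,0.36,4.48,-0.5,0.0],[-1,0.36,4.48,-0.5,0.0]]
0.002888776209471089
```

```bash
python3 -m crank '[[[-1,1.1,0,-1.5,0],[-1,0,4.5,0,0],[-1,0,4.5,0,0],[-1,0,4.4,0,0],[-1,0,0,0,0],[-1,0,0,0,0]]]'
python3 - <<'E'
from h import *
p,M,s=tool(); q=p-H(0,.152,0); print('lever frame',q@hx,q@hy,p[2],s['contact_force']); save('wrist','w33.png')
E
```

```text
time: 55.0
tool_pos: [0.4067, 0.0975, 0.0761]
tool_rot: [0.525, -0.524, 0.474, -0.475]
contact_force: [0.2, -0.1, 0.2]
gripper_width: 0.001
lever frame -0.07412902170934474 -0.03815037681621734 0.0760547998052597 [ 0.22111983 -0.12683818  0.16458503]
```

View pics/w33.png

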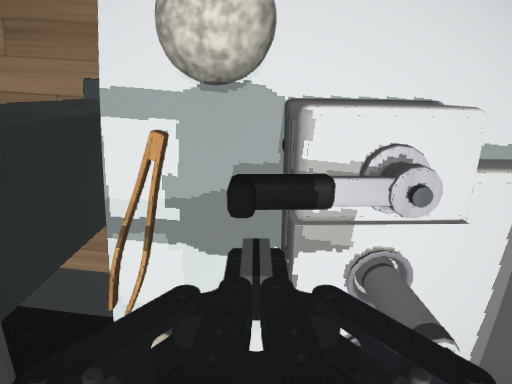

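```bash
python3 -m crank '[[[-1,-1.7,0,0,0],[-1,-2,0,-0.3,0],[-1,-2,0,0.2,0],[-1,-1.9,0,0.8,0],[-1,-1.6,0,1.2,0],[-1,-1.3,0,1.6,0],[-1,-0.8,0,1.8,0],[-1,0,0,0,0]]]'
python3 -m crank '[[[-1,0,0,0.4,0],[-1,0,0,0,0]]]'
python3 -m crank '[[[-1,0,0,0.3,0],[-1,0,0,0,0]]]'
python3 - <<'E'
from h import *
p,M,s=tool(); q=p-H(0,.152,0); print('lever frame',q@hx,q@hy,p[2],s['contact_force'])
E
```

```text
time: 56.05
tool_pos: [0.4473, 0.2156, 0.0763]
tool_rot: [-0.524, 0.525, -0.474, 0.474]
contact_force: [-5.3, -1.3, 2.6]
gripper_width: -0.001
time: 56.3
tool_pos: [0.4476, 0.2156, 0.0762]
tool_rot: [-0.522, 0.527, -0.477, 0.472]
contact_force: [-19.6, -3.2, 12.1]
gripper_width: -0.001
time: 56.55
tool_pos: [0.4479, 0.2157, 0.076]
tool_rot: [-0.52, 0.529, -0.478, 0.47]
contact_force: [-28.0, -4.7, 20.3]
gripper_width: -0.003
lever frame -0.021520825431774332 0.07542683987817611 0.07604758981792151 [-28.00339303  -4.67436651  20.31742423]
```

```bash
python3 -m crank '[[[-1,0,0,-1.5,0],[-1,0,0,-1.5,0],[-1,0,-5,0,0],[-1,0,-5,0,0],[-1,4,-4,0,0],[-1,4,0,0,0],[-1,4,0,0,0],[-1,0,0,0,0]]]'
python3 - <<'E'
from h import *
f=save('wrist','w34.png'); p,M,s=tool(); print(p,s['contact_force'])
q=proj(f,[H(0,.152,.09),H(0,.152+.08,.101),H(0,.09,.125)]);print(q)
save('top','t34.png')
fs=save('scene','s34.png');im=fs['frame'][:,:,::-1]; cv2.imwrite('pics/s34z.png',cv2.resize(im[130:260,180:340],None,fx=4.6,fy=4.6,interpolation=cv2.INTER_CUBIC))
E
```

```text
time: 57.55
tool_pos: [0.4362, 0.0917, 0.2156]
tool_rot: [0.524, -0.523, 0.475, -0.476]
contact_force: [-0.2, -0.2, 0.9]
gripper_width: 0.001
[0.43606159 0.09279359 0.21529824] [-0.9459231  -0.24474915 -0.53639268]
[[306.61225694 133.05375189]
 [313.05583866  31.29124035]
 [309.87934406 213.8693732 ]]
```

View pics/w34.png

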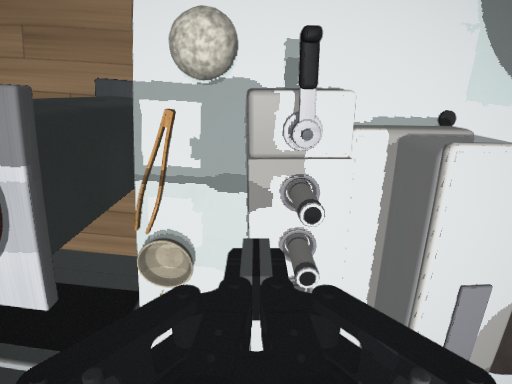

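View pics/t34.png

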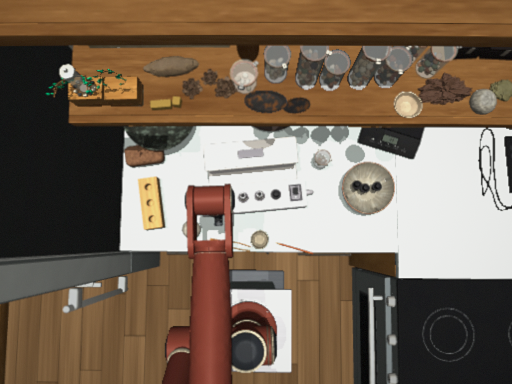

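View pics/s34z.png

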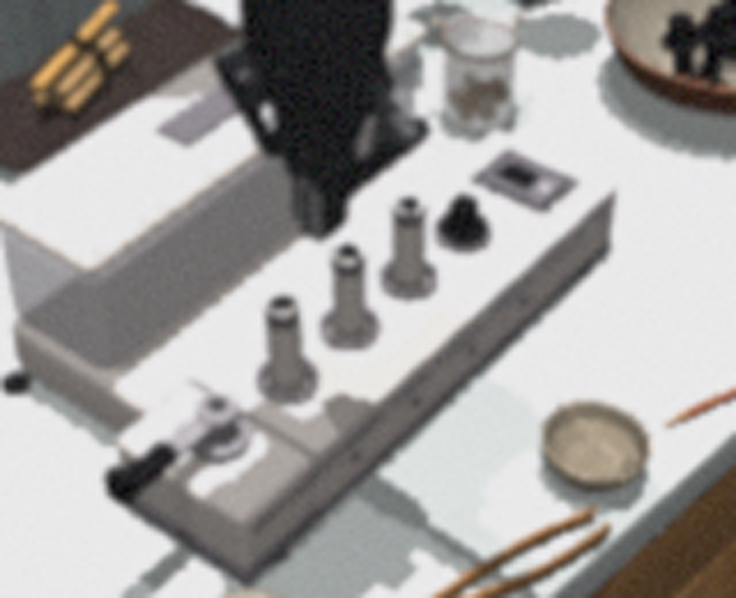

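```bash
python3 -m crank '[[[-1,4.5,0,0.5,0],[-1,4.5,0,0.5,0],[-1,4.5,0,0.5,0],[-1,4.5,0,0.5,0],[-1,1,0,0,0],[-1,0,0,0,0],[-1,0,0,0,0]]]'
python3 - <<'E'
from h import *
f=save('wrist','w35.png'); im=f['frame'][:,:,::-1]
q=proj(f,[H(x,-.164+y,.064) for x,y in [(-.025,.017),(.025,.017),(.025,-.017),(-.025,-.017)]]);print(q.round(1).tolist())
u,v=q.mean(0).astype(int); cv2.imwrite('pics/w35z.png',cv2.resize(im[max(0,v-60):v+60,u-70:u+70],None,fx=5,fy=5,interpolation=cv2.INTER_CUBIC)); print(u,v,state()['contact_force'])
E
```

```text
time: 58.58
tool_pos: [0.4745, -0.0922, 0.2142]
tool_rot: [0.525, -0.525, 0.474, -0.474]
contact_force: [0.1, -0.2, -1.3]
gripper_width: 0.002
[[255.7, 236.9], [302.6, 236.9], [300.9, 264.7], [255.6, 264.7]]
278 250 [-0.16852733  0.38419817  0.20096724]
```

View pics/w35.png

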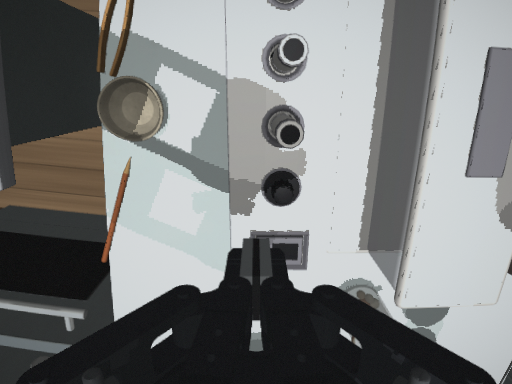

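View pics/w35z.png

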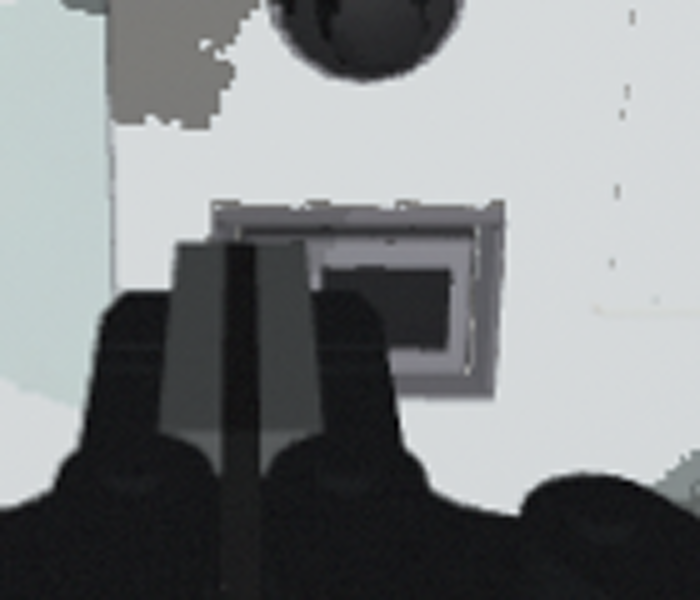

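```bash
python3 - <<'E'
from plant import *
print(job_done()); print(state()['time'])
E
```

```text
the job is handed in; nothing more can be done
None
the job is handed in; nothing more can be done
```

The refit is complete and handed in at about 59 s of the 210 s allowed.

I swung the lever square until it met its stop (about 16 N). With it shut, I pulled plugs 1 to 3 into the terracotta bowl. I then pressed the monitor in and pushed the three tubes into ports 1 to 3. Last, I swung the lever back in line until it met its stop (28 N). Plug 4 stays in port 4.

**What the last checks showed:**
- **Tubes:** each one bottomed at about 14–16 N. In the pictures taken after release, all three tops are where tubes at full depth should be (125 mm high).
- **Monitor:** it is level with its bezel, pressed with 28 N while the fingertips read 64 mm high, the flush height. I felt no clear snap from the catches on the way down; they probably gave before the force reading could show it.
- **Seals:** I saw no clear 5–8 N step at the seals either, so I judge the tubes home by the final height and the firm stop.
- **Lever:** it lies in line with the head, with its tip within about 2 pixels of where it should appear.
- **Everything else:** the three plugs are in the bowl, and the jar, twine and stand look unmoved. The gripper was clear of everything, with no force on it.

**Disagreement:** the scene camera differed from the other two by about 5 mm early on. I used the wrist camera for all the fits.

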